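# Balance the ballasted floats, stand them in their rack and sign the set in

### The job

Put every float lying on the bench away in the rack: feel which end is heavy by balancing it in the grip, then stand it heavy end down in the bay of its own colour (on the sloping deck a float standing on its light end falls over). When all of them stand on their own, throw the rack's lever fully over, away from you, to sign the set in. Leave the other things on the bench where they are.

Things in the scene. Friction and masses are not known exactly. Their poses are not given: they have to be found in the camera images.
- float_red_1: red-banded white float, rigid bar 120 mm long: middle 30 x 30 x 70 mm, a grey foot 20 x 20 x 25 mm at each end. Origin at its middle (15 mm up when lying), x along it. 0.25 kg; hidden ballast in one end puts the centre of mass 32 mm off the middle (0.08 N m). Neither looks nor axes tell which end. At most one of red _1, _2 is present.
- float_red_2: red-banded white float, rigid bar 120 mm long: middle 30 x 30 x 70 mm, a grey foot 20 x 20 x 25 mm at each end. Origin at its middle (15 mm up when lying), x along it. 0.25 kg; hidden ballast in one end puts the centre of mass 32 mm off the middle (0.08 N m). Neither looks nor axes tell which end. At most one of red _1, _2 is present.
- bay_red: the red storage bay: red panel, 104 mm (x) x 62 mm (y), on the rack's sloping deck. Origin at the centre of the panel, on the deck surface, 45 mm above the bench; axes as the rack's. Which bay is where along the rack varies. Bays lie side by side in y, 70 mm apart, with white ribs 5 mm wide and 8 mm high between them.
- float_blue_1: blue-banded white float, rigid bar 120 mm long: middle 30 x 30 x 70 mm, a grey foot 20 x 20 x 25 mm at each end. Origin at its middle (15 mm up when lying), x along it. 0.25 kg; hidden ballast in one end puts the centre of mass 32 mm off the middle (0.08 N m). Neither looks nor axes tell which end. At most one of blue _1, _2 is present.
- float_blue_2: blue-banded white float, rigid bar 120 mm long: middle 30 x 30 x 70 mm, a grey foot 20 x 20 x 25 mm at each end. Origin at its middle (15 mm up when lying), x along it. 0.25 kg; hidden ballast in one end puts the centre of mass 32 mm off the middle (0.08 N m). Neither looks nor axes tell which end. At most one of blue _1, _2 is present.
- bay_blue: the blue storage bay: blue panel, 104 mm (x) x 62 mm (y), on the rack's sloping deck. Origin at the centre of the panel, on the deck surface, 45 mm above the bench; axes as the rack's. Which bay is where along the rack varies. Bays lie side by side in y, 70 mm apart, with white ribs 5 mm wide and 8 mm high between them.
- float_yellow_1: yellow-banded white float, rigid bar 120 mm long: middle 30 x 30 x 70 mm, a grey foot 20 x 20 x 25 mm at each end. Origin at its middle (15 mm up when lying), x along it. 0.25 kg; hidden ballast in one end puts the centre of mass 32 mm off the middle (0.08 N m). Neither looks nor axes tell which end. At most one of yellow _1, _2 is present.
- float_yellow_2: yellow-banded white float, rigid bar 120 mm long: middle 30 x 30 x 70 mm, a grey foot 20 x 20 x 25 mm at each end. Origin at its middle (15 mm up when lying), x along it. 0.25 kg; hidden ballast in one end puts the centre of mass 32 mm off the middle (0.08 N m). Neither looks nor axes tell which end. At most one of yellow _1, _2 is present.
- bay_yellow: the yellow storage bay: yellow panel, 104 mm (x) x 62 mm (y), on the rack's sloping deck. Origin at the centre of the panel, on the deck surface, 45 mm above the bench; axes as the rack's. Which bay is where along the rack varies. Bays lie side by side in y, 70 mm apart, with white ribs 5 mm wide and 8 mm high between them.
- float_green_1: green-banded white float, rigid bar 120 mm long: middle 30 x 30 x 70 mm, a grey foot 20 x 20 x 25 mm at each end. Origin at its middle (15 mm up when lying), x along it. 0.25 kg; hidden ballast in one end puts the centre of mass 32 mm off the middle (0.08 N m). Neither looks nor axes tell which end. At most one of green _1, _2 is present.
- float_green_2: green-banded white float, rigid bar 120 mm long: middle 30 x 30 x 70 mm, a grey foot 20 x 20 x 25 mm at each end. Origin at its middle (15 mm up when lying), x along it. 0.25 kg; hidden ballast in one end puts the centre of mass 32 mm off the middle (0.08 N m). Neither looks nor axes tell which end. At most one of green _1, _2 is present.
- bay_green: the green storage bay: green panel, 104 mm (x) x 62 mm (y), on the rack's sloping deck. Origin at the centre of the panel, on the deck surface, 45 mm above the bench; axes as the rack's. Which bay is where along the rack varies. Bays lie side by side in y, 70 mm apart, with white ribs 5 mm wide and 8 mm high between them.
- rack: fixed storage rack; origin on the bench under the deck's middle, z up, +x away from the robot (yaw within 0.25). Deck 110 (x) x 290 mm (y), surface falling 0.21 rad towards -x, the robot: normal (-0.208, 0, 0.978). Standing on a foot, a float tips over when its axis leans over about 0.35 rad from vertical if heavy end down, 0.11 if light end down: light end down, it falls off the slope.
- lever (a joint): sign-in lever of the rack, by its -y end: 0 leaning to the rack's -x (out), 1.0 rad thrown over to the rack's +x stop (in); starts between 0 and 0.2; stiff (about 1 N at the tip), stays where it is left.
- lever_tip (a point): centre of the black ball, 26 mm in diameter, at the end of the lever. The ball turns about a level axis (the rack's y) 60 mm from it; that pivot is 28 mm above the bench, at (-60, -190) mm in the rack's frame. The block under it, 70 x 50 mm, is 31 mm high.
- dish: covered culture dish, 92 mm across, 19 mm high, standing by; origin under its centre.
- slide_box: grey slide box 60 (x) x 70 x 32 mm, standing by; origin under its centre.
- timer: cream bench timer 56 x 56 x 30 mm, standing by, there only when no green float is; origin under its centre.
There are look-alikes about, which are no part of the job. What is shaped like the float_green_1 but orange is not meant.

How it is judged:
By the outcome, as a careful person would: the job done as asked, in the order asked, and still so for the second after the job is handed in, with the robot touching nothing.
Of float_red_1, float_red_2 only 1 to 1 are there at a start; the rules pass over those that are not, and their reading is None.
Of float_blue_1, float_blue_2 only 1 to 1 are there at a start; the rules pass over those that are not, and their reading is None.
Of float_yellow_1, float_yellow_2 only 1 to 1 are there at a start; the rules pass over those that are not, and their reading is None.
Of float_green_1, float_green_2, timer only 1 to 1 are there at a start; the rules pass over those that are not, and their reading is None.
At some moment in a run one of float_yellow_1, float_yellow_2 may be knocked a few centimetres aside while the robot is not near it.
Once in a run the grip may slacken for a moment while it holds something.
It also fails if it takes over 210 s, if anything falls off the work surface, if the arm or the gripper's body presses on something with over 40 N, if the wrist force passes 120 N, or if a joint passes its speed limit or range.

### The arm

A 7-joint arm with a two-finger parallel gripper is mounted at the origin on the work surface. World frame = base frame: x ahead of the robot, y to its left, z up, the work surface at z = 0. Lengths are in m, angles in rad, forces in N, time in s.
With the tool pointing down it reaches from about 0.4 to 0.85 m from the base axis. Payload 10.4 kg.
Tool frame: the origin (TCP) lies between the finger pads; the fingertips stand 11 mm ahead of it and the grasp point (between the pads) lies 8 mm behind it; x points along the fingers, y is the direction in which the jaws open and shut, and the axes are right-handed (so a half turn about x gives the same grasp; the last joint's range is limited). The gripper opens to 87 mm and grips with 3 to 60 N. Pads are 19 mm wide; open, the fingers measure 117 mm over their backs; the gripper's body (75 mm by 190 mm) begins 51 mm behind the grasp point.
Start: joints at [1.146, 0.332, -0.065, 1.46, 0.022, 1.35, -0.088], TCP at [0.244, -0.575, 0.234] pointing down, gripper open.
Joint ranges: [-2.6, 2.6], [-0.5, 2.12], [-1.47, 1.34], [0.16, 2.42], [-1.27, 4.41], [0.06, 2.06], [-2.6, 2.6]. Speed limits (rad/s): [2.22, 2.22, 2.79, 2.79, 3.14, 3.14, 3.14].

### API

Orientations are given as a unit quaternion [x, y, z, w].
In Python, from bench import r, cams, ticket gives the robot as it stands. The module is installed in compiled form; this text tells all that it offers.
- The arm moves only by the tool drive_tool, never from a script. Its argument "moves" is text: rows parted by semicolons, each of 5 numbers parted by spaces: the shift along the world's x, y, z in m, then the turn about the world's z in degrees, then the closure, from 0 (fully open) to 1 (shut). In form: x y z twist grip; .... A call has 1 to 20 rows; each row shifts and turns the commanded pose from where the row before left it; what a row does not reach is not made up. A row lasts 1/8 s, in which the tool goes at most 62.5 mm and 10.7 degrees, less where a joint would pass 70% of its speed; a pose out of reach is approached as far as the arm can. A call is refused whole if a number of a shift passes 0.0625 or a number of a turn 10.7, either way. A call with a gripper value outside its range is refused whole. The fingers move at their own pace and stop on an object; "newtons" is the grip in N (left out, the last holds). Time passes only in rows, so rows that do not move let the fingers close. It gives the time, the measured TCP pose, the force and the opening at its end, in the units of the state.
- r.read_state(): the state, without advancing time (a new reading comes with each control period).
- cams.camera(name): name is "scene" or "top"; returns a dict with "color" (400x640x3 uint8, red, green, blue), "fx", "fy", "cx", "cy" (pixels), "extrinsics" (4x4, takes a point from camera to world coordinates). Camera axes: x right, y down, z forward; pixel columns grow to the right and rows downward; lengths in m; the calibration is good to about 2 mm. A picture is of the moment at which its call begins. There is no depth.
- ticket.close_job(): hands the job in, once; it reports no verdict.
The state is a dict: "time": time; "joint_positions": joint angles; "joint_vel": joint speeds; "joint_torque": joint torques, N m; "ee_pos": TCP position; "eef_rot": TCP orientation; "ft_force": force on the tool from outside, world axes, zero at the start; "torque": the same for the moment, N m; "width": finger opening in m.
Only numpy, scipy, OpenCV 4.12 (cv2) and the standard library are available. Lean on these libraries where they do the work, as an engineer would, in place of code of your own. Each camera call takes 0.05 s, during which the arm holds its last target.

## Working session

There is one attempt and no reset: what is moved stays moved. The work goes in short steps, Python scripts to look and compute and a tool call to move; the robot and the scene stay as the last step left them, time stands still between calls to the robot, and variables do not carry over. Pictures are saved under pics/ and viewed, and the job is handed in when it is done.

Besides the shell and the picture viewer there is one more tool, called after ">>>" in YAML: its name, and indented under it one key for each argument. drive_tool: Moves the arm, as the interface text tells. Its arguments: {"type":"object","properties":{"moves":{"type":"string"},"newtons":{"type":"number"}},"required":["moves"]}

```bash
mkdir -p pics
python3 - <<'E'
from bench import r,cams
import cv2,numpy as np
s=r.read_state();print({k:np.round(v,3).tolist() for k,v in s.items()})
for n in("scene","top"):
    c=cams.camera(n);cv2.imwrite(f"pics/{n}0.png",c["color"][:,:,::-1]);print(n,c["fx"],c["fy"],c["cx"],c["cy"],np.round(c["extrinsics"],3).tolist())
E
```

```text
{'time': 0.0, 'joint_positions': [1.146, 0.333, -0.065, 1.461, 0.022, 1.35, -0.088], 'joint_vel': [-0.001, -0.0, 0.002, 0.004, 0.0, 0.001, -0.002], 'joint_torque': [0.0, -62.326, 0.025, -38.989, -0.061, 0.04, 0.0], 'ee_pos': [0.244, -0.575, 0.233], 'eef_rot': [-0.693, -0.142, 0.693, -0.141], 'ft_force': [-0.055, -0.471, 0.028], 'torque': [-0.048, -0.017, 0.017], 'width': 0.087}
scene 431.51089924825675 431.51089924825675 321.6313175780277 195.82631753126282 [[0.464, 0.627, -0.626, 1.129], [0.886, -0.341, 0.315, -0.363], [-0.016, -0.7, -0.714, 0.834], [0.0, 0.0, 0.0, 1.0]]
top 387.647650528927 387.647650528927 314.7444646924511 196.93425099556816 [[-0.023, -0.991, 0.132, 0.34], [-1.0, 0.022, -0.004, 0.005], [0.002, -0.132, -0.991, 1.059], [0.0, 0.0, 0.0, 1.0]]
```

View pics/scene0.png

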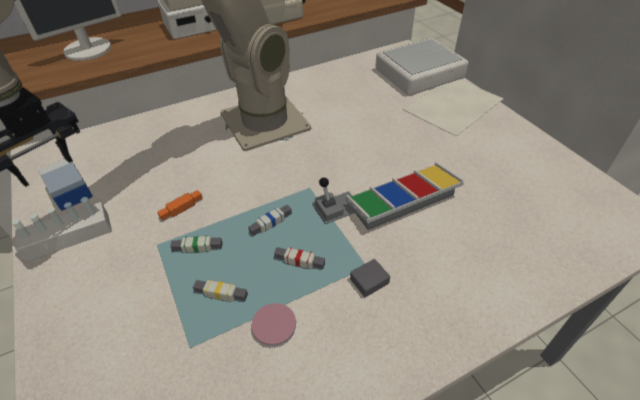

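View pics/top0.png

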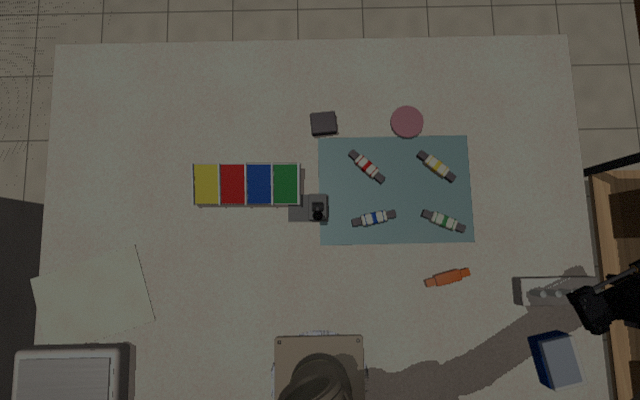

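```bash
cat > h.py <<'E'
from bench import r,cams
import cv2,numpy as np
def ray(c,u,v,z):
    E=c["extrinsics"];d=E[:3,:3]@np.array([(u-c["cx"])/c["fx"],(v-c["cy"])/c["fy"],1.]);o=E[:3,3]
    return o+d*(z-o[2])/d[2]
def proj(c,p):
    E=c["extrinsics"];q=E[:3,:3].T@(np.array(p)-E[:3,3]);return q[0]/q[2]*c["fx"]+c["cx"],q[1]/q[2]*c["fy"]+c["cy"]
H={"red":[(0,8),(172,180)],"yellow":[(20,33)],"green":[(45,80)],"blue":[(100,122)]}
def cmask(c,col,S=110,V=40):
    h=cv2.cvtColor(c["color"],cv2.COLOR_RGB2HSV);m=0
    for a,b in H[col]: m=m|cv2.inRange(h,(a,S,V),(b,255,255))
    return m
def blobs(m,lo=10,hi=1e5):
    n,l,s,ce=cv2.connectedComponentsWithStats(m)
    return [(s[i],ce[i],(l==i)) for i in range(1,n) if lo<=s[i][4]<=hi]
def floats(c,only=None):
    """dict col->(x,y,axis angle deg) for floats lying, from top camera"""
    out={}
    lab=cv2.cvtColor(c["color"],cv2.COLOR_RGB2HSV)
    for col in H:
        m=cmask(c,col,90)
        for s,ce,_ in blobs(m,25,400):
            p=ray(c,ce[0],ce[1],.028)
            # local non-teal
            u,v=np.round(ce).astype(int);w=34
            y0,x0=max(v-w,0),max(u-w,0);sub=lab[y0:v+w,x0:u+w]
            teal=cv2.inRange(sub,(80,40,60),(100,140,255))
            n,l,st,cc=cv2.connectedComponentsWithStats(cv2.morphologyEx(255-teal,cv2.MORPH_OPEN,np.ones((2,2),np.uint8)))
            k=l[v-y0,u-x0]
            if k==0: continue
            ys,xs=np.nonzero(l==k)
            P=np.array([ray(c,x+x0,y+y0,.02)[:2] for x,y in zip(xs,ys)],np.float32)
            (cx,cy),(a,b),th=cv2.minAreaRect(P)
            ev,evec=np.linalg.eigh(np.cov(P.T));ax=evec[:,1];ang=np.degrees(np.arctan2(ax[1],ax[0]))
            out.setdefault(col,[]).append((np.round(p[:2],4).tolist(),np.round([cx,cy],4).tolist(),np.round(sorted([a,b]),3).tolist(),round((ang+90)%180-90,1),int(s[4])))
    return out
E
python3 - <<'E'
from h import *
c=cams.camera("top")
for k,v in floats(c).items(): print(k,v)
for col in H:
    m=cmask(c,col)
    b=max(blobs(m),key=lambda t:t[0][4]);ys,xs=np.nonzero(b[2])
    q=cv2.boxPoints(cv2.minAreaRect(np.stack([xs,ys],1).astype(np.float32)))
    print(col,b[0],np.round(b[1],1),np.round(ray(c,*b[1],.045),4),q.round(1).tolist())
s=cams.camera("scene")
for col in H:
    b=max(blobs(cmask(s,col)),key=lambda t:t[0][4]);print(col,b[1],np.round(ray(s,*b[1],.045),4))
E
```

```text
red [([0.5601, -0.1412], [0.5489, -0.1386], [0.061, 0.124], np.float64(46.5), 47)]
yellow [([0.5539, -0.3307], [0.5528, -0.3353], [0.042, 0.122], np.float64(50.2), 59)]
green [([0.4041, -0.3431], [0.4075, -0.3449], [0.18, 0.188], np.float64(-66.8), 38)]
blue [([0.4177, -0.1567], [0.4122, -0.1429], [0.102, 0.153], np.float64(-88.5), 50), ([0.0155, -0.5751], [0.0234, -0.5803], [0.149, 0.183], np.float64(-78.8), 66)]
red [220 165  25  39 904] [232.1 184. ] [0.5141 0.2182 0.045 ] [[219.8000030517578, 165.0], [243.10000610351562, 164.3000030517578], [244.3000030517578, 203.0], [221.10000610351562, 203.6999969482422]]
yellow [194 165  24  39 899] [205.5 184. ] [0.5159 0.2887 0.045 ] [[194.0, 165.0], [217.0, 165.0], [217.0, 203.0], [194.0, 203.0]]
green [274 165  23  38 874] [285.  183.5] [0.5124 0.0782 0.045 ] [[274.0, 165.0], [296.0, 165.0], [296.0, 202.0], [274.0, 202.0]]
blue [247 165  24  39 888] [258.5 183.8] [0.5133 0.1485 0.045 ] [[247.0, 165.0], [270.0, 165.0], [270.0, 203.0], [247.0, 203.0]]
red [417.14375    184.98958333] [0.5213 0.2232 0.045 ]
yellow [439.09825328 176.54148472] [0.5229 0.2937 0.045 ]
green [370.67524752 203.06534653] [0.5187 0.082  0.045 ]
blue [394.45473251 193.90740741] [0.5203 0.1527 0.045 ]
```

Run:
```python
from h import *
c=cams.camera("top")
im=c["color"][130:255,310:480,::-1]
cv2.imwrite("pics/crop.png",cv2.resize(im,None,fx=4,fy=4,interpolation=cv2.INTER_CUBIC))
h=cv2.cvtColor(c["color"],cv2.COLOR_RGB2HSV)
for u,v in [(340,180),(460,235),(400,190),(352,155),(351,218),(425,213),(378,178),(361,160),(360,213)]: print(u,v,h[v,u],c["color"][v,u])
```

```text
340 180 [86 40 96] [81 96 94]
460 235 [88 38 88] [75 88 87]
400 190 [86 45 96] [79 96 94]
352 155 [171  28  63] [63 56 58]
351 218 [86 41 99] [83 99 97]
425 213 [165  18  58] [58 54 56]
378 178 [174  20  63] [63 58 59]
361 160 [ 30  18 114] [114 114 106]
360 213 [86 41 99] [83 99 97]
```

View pics/crop.png

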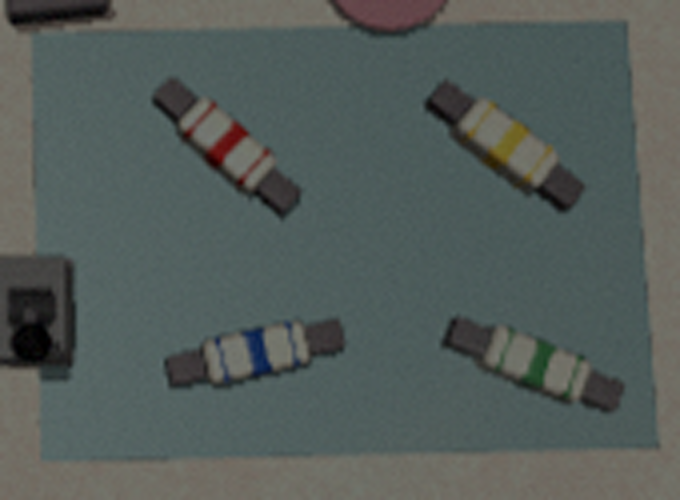

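```bash
cat >> h.py <<'E'
def floats(c,pix=None):
    out={}
    f=cv2.GaussianBlur(c["color"],(3,3),0).astype(int)
    foot=((f.max(2)<76)&(f.max(2)>42)&(f[...,1]-f[...,0]<3)&(f[...,1]-f[...,2]<3)&(f.max(2)-f.min(2)<16)).astype(np.uint8)*255
    for col in H:
        for s,ce,_ in blobs(cmask(c,col,90),20,400):
            p=ray(c,ce[0],ce[1],.030)
            fs=[]
            for t,e,_ in blobs(foot,25,160):
                q=ray(c,e[0],e[1],.024)
                d=np.linalg.norm(q[:2]-p[:2])
                if .03<d<.065: fs.append(q[:2])
            if len(fs)==2:
                v=fs[1]-fs[0];ang=np.degrees(np.arctan2(v[1],v[0]))
                out.setdefault(col,[]).append((np.round(p[:2],4),np.round((fs[0]+fs[1])/2,4),round(np.linalg.norm(v),3),round((ang+90)%180-90,1)))
            else: out.setdefault(col,[]).append((np.round(p[:2],4),[q.round(3) for q in fs]))
    return out
E
python3 - <<'E'
from h import *
for k,v in floats(cams.camera("top")).items(): print(k,v)
c=cams.camera("scene")
for col in H:
    for b in blobs(cmask(c,col,90),15,400):print(col,b[1].round(1),ray(c,*b[1],.025).round(4))
E
```

```text
red [(array([ 0.5596, -0.1408]), array([ 0.5602, -0.1425]), np.float64(0.094), np.float64(45.9))]
yellow [(array([ 0.5535, -0.33  ]), array([ 0.5569, -0.3336]), np.float64(0.096), np.float64(49.7))]
green [(array([ 0.4044, -0.3426]), array([ 0.4055, -0.3429]), np.float64(0.095), np.float64(66.1))]
blue [(array([ 0.4178, -0.1563]), array([ 0.4177, -0.1561]), np.float64(0.095), np.float64(-78.6)), (array([ 0.0167, -0.5739]), [])]
red [297.9 257.5] [ 0.5699 -0.1461  0.025 ]
yellow [  6.8 149.5] [-0.2024 -0.7427  0.025 ]
yellow [217.9 289.7] [ 0.565  -0.3364  0.025 ]
green [195.  243.9] [ 0.4174 -0.3452  0.025 ]
blue [271.1 218.5] [ 0.4295 -0.1536  0.025 ]
```

```bash
cat >> h.py <<'E'
from scipy.spatial.transform import Rotation as R
def st():
    s=r.read_state();M=R.from_quat(s["eef_rot"]).as_matrix()
    print("t",round(s["time"],2),"pos",np.round(s["ee_pos"],4),"jawyaw",round(np.degrees(np.arctan2(M[1,1],M[0,1])),1),"x",M[:,0].round(2),"F",np.round(s["ft_force"],2),"T",np.round(s["torque"],3),"w",round(s["width"],4),"q",np.round(s["joint_positions"],2))
    return s
E
python3 -c "
from h import *
st()"
```

```text
t 0.35 pos [ 0.2444 -0.5752  0.2334] jawyaw -67.0 x [-0.  0. -1.] F [-0.36  0.   -0.24] T [ 0.056 -0.004 -0.007] w 0.0868 q [ 1.15  0.33 -0.06  1.46  0.02  1.35 -0.09]
```

>>> drive_tool:
  moves: ".05 .038 0 4.5 0;.05 .038 0 4.5 0;.05 .038 0 4.5 0;.05 .038 0 4.5 0;.05 .038 0 4.5 0;.05 .038 0 4.5 0;0 0 -.05 0 0;0 0 -.05 0 0;0 0 0 0 0"
  newtons: 20

```text
time: 1.48
ee_pos: [0.5407, -0.3472, 0.1298]
eef_rot: [-0.639, -0.301, 0.642, -0.297]
ft_force: [0.3, -0.1, 0.6]
width: 0.0872
```

Run:
```python
from h import *
st()
for n in("top","scene"):
    c=cams.camera(n)
    u,v=(435,165) if n=="top" else (218,290)
    cv2.imwrite(f"pics/a_{n}.png",cv2.resize(c["color"][v-70:v+70,u-90:u+90,::-1],None,fx=4,fy=4))
```

```text
t 1.48 pos [ 0.5407 -0.3472  0.1298] jawyaw -40.0 x [-0.01  0.   -1.  ] F [ 0.3  -0.09  0.6 ] T [ 0.017 -0.039  0.027] w 0.0872 q [ 0.73  0.46 -0.3   1.52  0.14  1.19 -0.3 ]
```

View pics/a_scene.png

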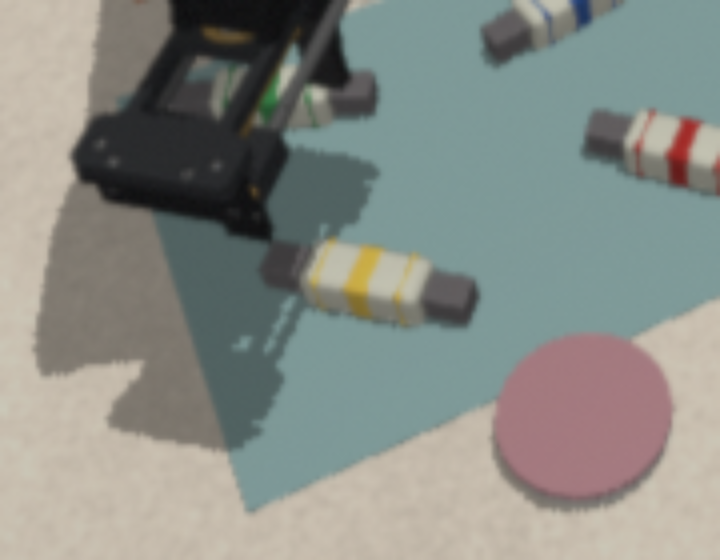

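View pics/a_top.png

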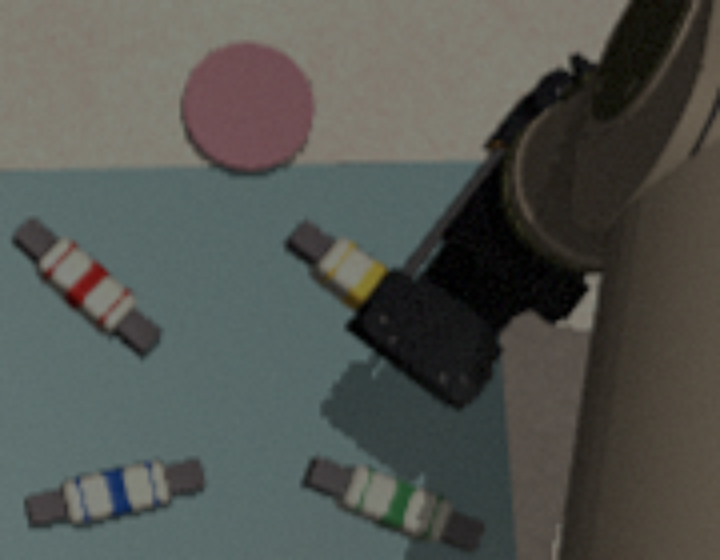

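>>> drive_tool:
  moves: ".003 0 -.05 0 0;0 0 -.045 0 0;0 0 -.02 0 0;0 0 0 0 0;0 0 0 0 1;0 0 0 0 1;0 0 0 0 1;0 0 0 0 1;0 0 0 0 1;0 0 0 0 1"
  newtons: 8

```text
time: 2.82
ee_pos: [0.546, -0.3483, 0.0185]
eef_rot: [0.641, 0.299, -0.641, 0.299]
ft_force: [-0.7, 0.9, 0.1]
width: 0.0353
```

```bash
python3 -c "
from h import *
st()"
```

```text
t 2.83 pos [ 0.546  -0.3483  0.0185] jawyaw -40.0 x [-0.  0. -1.] F [-0.68  0.86  0.07] T [ 0.026 -0.084 -0.048] w 0.0353 q [ 0.71  0.59 -0.28  1.59  0.19  0.99 -0.33]
```

>>> drive_tool:
  moves: "0 0 -.004 0 1;0 0 0 0 1;0 0 0 0 1;0 0 0 0 1"

```text
time: 3.32
ee_pos: [0.5463, -0.3484, 0.015]
eef_rot: [0.641, 0.299, -0.641, 0.299]
ft_force: [-1.2, -0.2, 5.6]
width: 0.0301
```

```bash
python3 -c "
from h import *
st()"
```

```text
t 3.33 pos [ 0.5463 -0.3484  0.015 ] jawyaw -40.0 x [ 0. -0. -1.] F [-1.16 -0.17  5.56] T [0.095 0.092 0.015] w 0.0301 q [ 0.71  0.59 -0.28  1.59  0.19  0.98 -0.33]
```

>>> drive_tool:
  moves: "0 0 .01 0 1;0 0 .01 0 1;0 0 .01 0 1;0 0 .01 0 1;0 0 .01 0 1;0 0 .01 0 1;0 0 0 0 1;0 0 0 0 1"

```text
time: 4.32
ee_pos: [0.5458, -0.3482, 0.0742]
eef_rot: [-0.641, -0.299, 0.641, -0.299]
ft_force: [1.3, 0.2, -3.0]
width: 0.0299
```

```bash
cat > look.py <<'E'
import sys
from h import *
st()
n=sys.argv[1];u,v=int(sys.argv[2]),int(sys.argv[3])
c=cams.camera(n);u=max(90,min(550,u));v=max(70,min(330,v))
cv2.imwrite(f"pics/{sys.argv[4]}.png",cv2.resize(c["color"][v-70:v+70,u-90:u+90,::-1],None,fx=4,fy=4))
E
python3 look.py scene 218 270 b1
```

```text
t 4.33 pos [ 0.5458 -0.3482  0.0742] jawyaw -40.0 x [-0.  0. -1.] F [ 1.3   0.23 -3.02] T [-0.042 -0.043  0.024] w 0.0299 q [ 0.72  0.52 -0.29  1.56  0.16  1.09 -0.31]
```

View pics/b1.png

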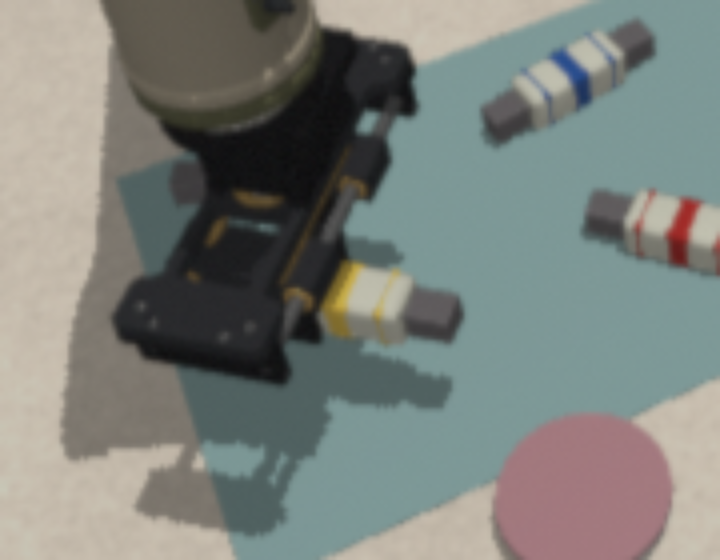

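```bash
cat >> h.py <<'E'
def mom(n=8):
    """mean moment about the horizontal jaw axis and perpendicular; sign: com offset (m) along dir jaw+90"""
    T=[];F=[]
    for i in range(n):
        cams.camera("top");s=r.read_state();T.append(s["torque"]);F.append(s["ft_force"])
    M=R.from_quat(s["eef_rot"]).as_matrix();y=M[:,1]
    d=np.array([-y[1],y[0],0])   # jaw dir turned +90
    T=np.array(T)
    # weight -W z at d*r: moment = r d x (-W z)
    e=np.cross(d,[0,0,-1.])
    print("F",np.mean(F,0).round(2),"moment",(T@e).mean().round(4),"sd",(T@e).std().round(3),"across",(T@d).mean().round(4),"d",d.round(2))
E
python3 -c "
from h import *
mom()"
```

```text
F [-0.13  0.24 -2.72] moment -0.0524 sd 0.024 across -0.0476 d [0.64 0.77 0.  ]
```

>>> drive_tool:
  moves: "0 0 -.03 0 1;0 0 -.028 0 1;0 0 0 0 1;0 0 0 0 .5;0 0 0 0 .5;0 0 .05 0 .3;.026 .031 0 0 .3;0 0 -.025 0 .3;0 0 -.026 0 .3;0 0 0 0 .3;0 0 0 0 1;0 0 0 0 1;0 0 0 0 1;0 0 0 0 1;0 0 0 0 1"

```text
time: 6.65
ee_pos: [0.5721, -0.3174, 0.016]
eef_rot: [0.641, 0.299, -0.641, 0.299]
ft_force: [-1.2, 0.4, 3.0]
width: 0.0299
```

```bash
python3 look.py scene 218 270 b2
```

```text
t 6.65 pos [ 0.5721 -0.3174  0.016 ] jawyaw -40.0 x [ 0. -0. -1.] F [-1.23  0.41  3.  ] T [ 0.081  0.272 -0.024] w 0.0299 q [ 0.65  0.6  -0.29  1.57  0.2   1.   -0.39]
```

View pics/b2.png

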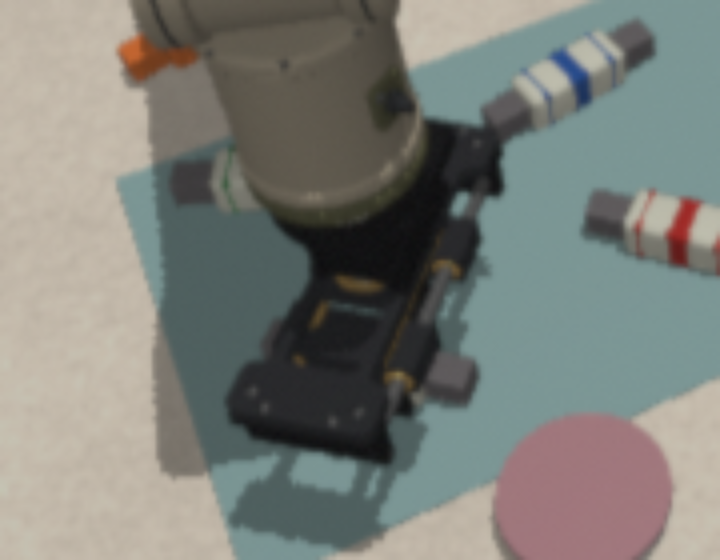

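Gripped near the + end, with its grey foot showing at the right of the jaws. Lift slowly with a light grip.

>>> drive_tool:
  moves: "0 0 .01 0 1;0 0 .01 0 1;0 0 .01 0 1;0 0 .01 0 1;0 0 .01 0 1;0 0 .01 0 1;0 0 .01 0 1;0 0 .01 0 1;0 0 .01 0 1;0 0 0 0 1;0 0 0 0 1"
  newtons: 6

```text
time: 8.07
ee_pos: [0.5718, -0.3173, 0.1052]
eef_rot: [-0.641, -0.299, 0.641, -0.299]
ft_force: [-0.2, 1.1, -3.0]
width: 0.03
```

```bash
python3 look.py scene 218 250 b3
```

```text
t 8.07 pos [ 0.5718 -0.3173  0.1052] jawyaw -40.0 x [-0.  0. -1.] F [-0.23  1.05 -2.96] T [ 0.052 -0.057 -0.04 ] w 0.03 q [ 0.67  0.51 -0.31  1.51  0.16  1.15 -0.37]
```

View pics/b3.png

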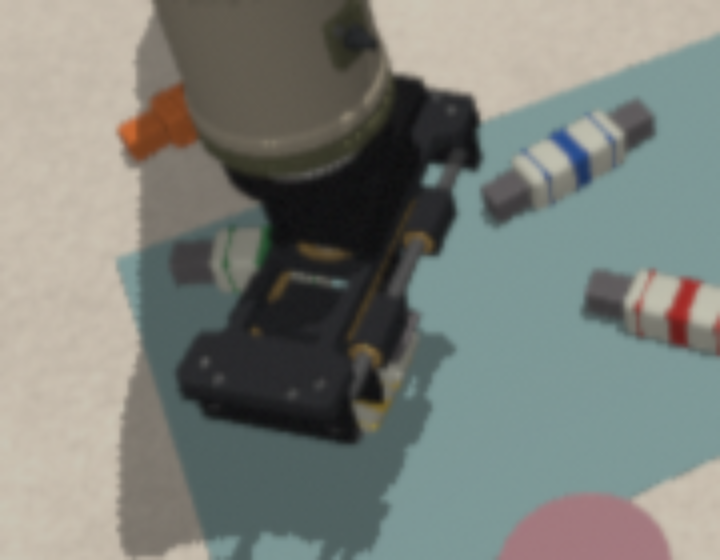

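>>> drive_tool:
  moves: "0 0 0 0 1;0 0 .04 0 1;0 0 .04 0 1;0 0 .03 0 1;-.003 .03 0 -5 1;-.004 .045 0 -5 1;-.004 .045 0 -5 1;-.004 .045 0 -5 1;-.004 .045 0 -5 1;-.004 .045 0 -5 1;-.004 .045 0 -5 1;-.004 .045 0 -5 1;-.004 .045 0 -5 1;-.004 .045 0 -6 1;-.004 .045 0 0 1;-.004 .045 0 0 1;-.004 .045 0 0 1;-.002 .038 0 0 1;0 0 0 0 1;0 0 0 0 1"
  newtons: 20

```text
time: 10.62
ee_pos: [0.5191, 0.29, 0.2152]
eef_rot: [-0.707, 0.006, 0.707, 0.006]
ft_force: [0.7, -0.4, -3.0]
width: 0.03
```

```bash
python3 look.py scene 440 150 b4; python3 look.py top 210 180 b5
```

```text
t 10.62 pos [0.5191 0.29   0.2152] jawyaw -91.0 x [-0. -0. -1.] F [ 0.73 -0.43 -3.02] T [-0.007 -0.008  0.019] w 0.03 q [-0.12  0.33 -0.57  1.55  0.18  1.32 -2.31]
t 10.68 pos [0.5194 0.2894 0.2153] jawyaw -91.1 x [-0. -0. -1.] F [-0.38  0.02 -2.81] T [ 0.006  0.051 -0.049] w 0.0297 q [-0.12  0.33 -0.57  1.55  0.18  1.32 -2.31]
```

View pics/b4.png

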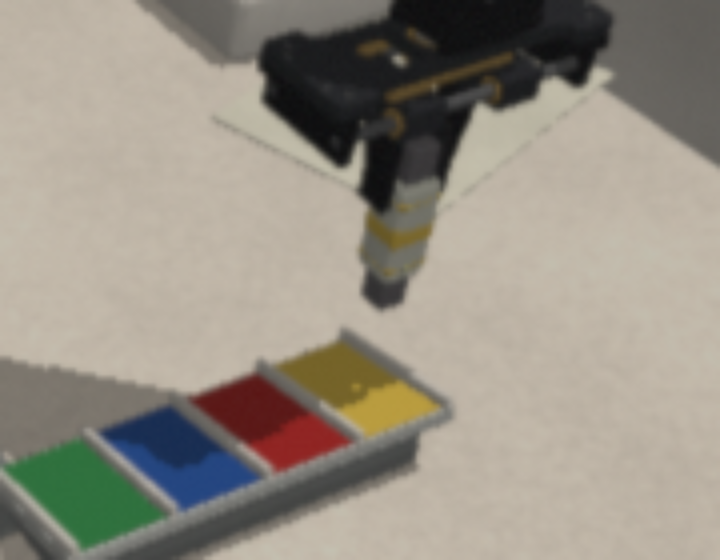

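View pics/b5.png

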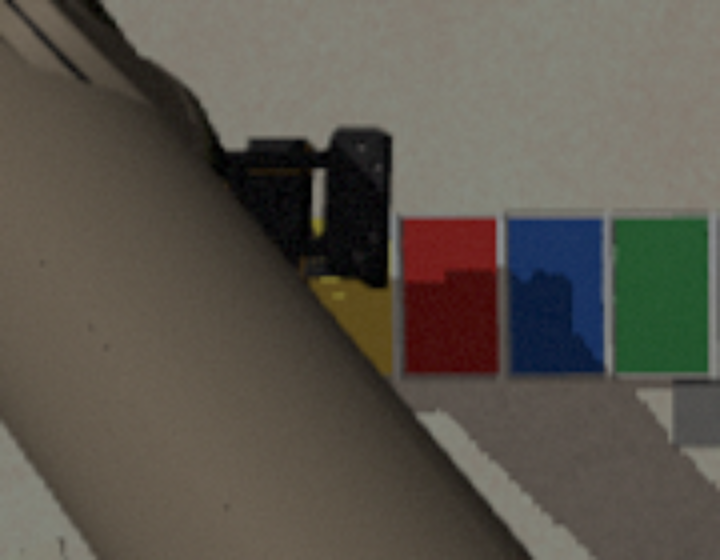

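Run:
```python
from h import *
c=cams.camera("scene")
for z in(.263,.223,.143): print(z,[(x,np.round(proj(c,(x,.29,z)),1)) for x in(.499,.519,.539)])
```

```text
0.263 [(0.499, array([448. , 102.5])), (0.519, array([453.6, 106.8])), (0.539, array([459.4, 111.2]))]
0.223 [(0.499, array([444.8, 116.8])), (0.519, array([450.2, 121.1])), (0.539, array([455.7, 125.5]))]
0.143 [(0.499, array([438.8, 143. ])), (0.519, array([443.9, 147.4])), (0.539, array([449.1, 151.9]))]
```

>>> drive_tool:
  moves: "0 0 -.03 0 1;0 0 -.025 0 1;0 0 -.01 0 1;0 0 0 0 1;0 0 0 0 1"
  newtons: 12

```text
time: 11.4
ee_pos: [0.5196, 0.2909, 0.1518]
eef_rot: [0.708, -0.006, -0.707, -0.006]
ft_force: [1.0, -0.4, -2.1]
width: 0.0297
```

```bash
python3 look.py scene 440 170 b6
```

```text
t 11.4 pos [0.5196 0.2909 0.1518] jawyaw -91.0 x [ 0.  0. -1.] F [ 1.   -0.42 -2.11] T [ 0.059 -0.005 -0.   ] w 0.0297 q [-0.13  0.38 -0.56  1.62  0.21  1.2  -2.33]
```

View pics/b6.png

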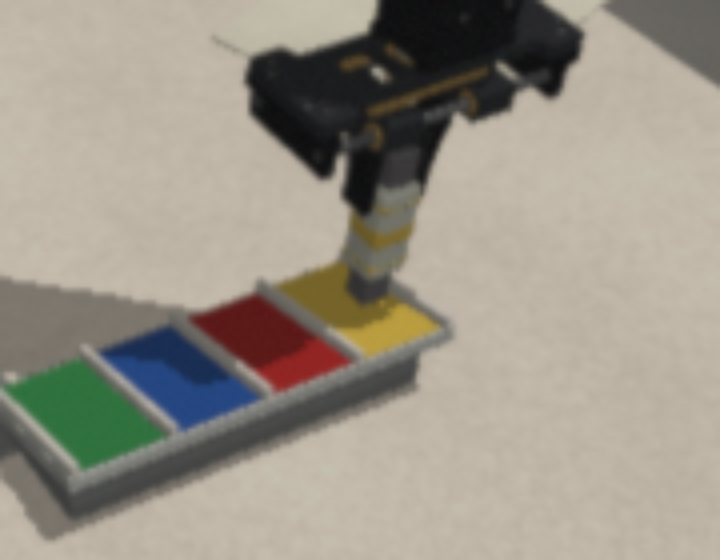

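>>> drive_tool:
  moves: "0 0 -.006 0 1;0 0 -.005 0 1;0 0 -.004 0 1;0 0 0 0 1"

```text
time: 11.95
ee_pos: [0.5194, 0.2913, 0.1366]
eef_rot: [0.708, -0.006, -0.707, -0.006]
ft_force: [-1.9, -0.7, 5.1]
width: 0.0296
```

>>> drive_tool:
  moves: "0 0 -.004 0 1;0 0 0 0 1"

```text
time: 12.2
ee_pos: [0.5202, 0.2915, 0.1339]
eef_rot: [0.708, -0.006, -0.706, -0.007]
ft_force: [-1.4, -1.2, 13.7]
width: 0.0301
```

>>> drive_tool:
  moves: "0 0 -.004 0 1;0 0 0 0 1"

```text
time: 12.45
ee_pos: [0.5204, 0.2913, 0.13]
eef_rot: [0.708, -0.006, -0.706, -0.007]
ft_force: [-3.5, -2.5, 14.2]
width: 0.0298
```

```bash
python3 look.py scene 440 170 b7
```

```text
t 12.45 pos [0.5204 0.2913 0.13  ] jawyaw -91.0 x [ 0.  0. -1.] F [-3.5  -2.52 14.16] T [-0.637  0.477 -0.009] w 0.0298 q [-0.14  0.4  -0.56  1.65  0.23  1.16 -2.34]
```

View pics/b7.png

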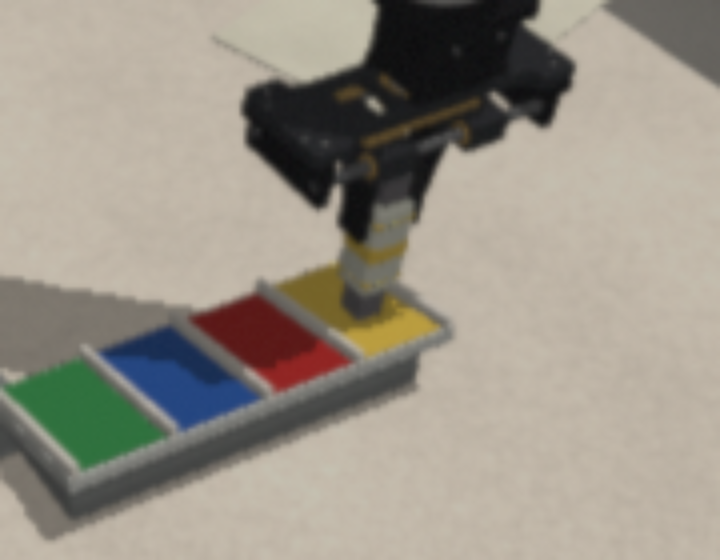

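>>> drive_tool:
  moves: "0 0 .002 0 1;0 0 0 0 1;0 0 0 0 1;0 0 0 0 1"
  newtons: 3

```text
time: 13.0
ee_pos: [0.519, 0.2908, 0.1297]
eef_rot: [0.707, -0.006, -0.707, -0.006]
ft_force: [-0.3, -0.4, 4.2]
width: 0.0294
```

```bash
python3 look.py scene 440 170 b8
```

```text
t 13.0 pos [0.519  0.2908 0.1297] jawyaw -91.0 x [ 0.  0. -1.] F [-0.26 -0.36  4.21] T [-0.031  0.261 -0.034] w 0.0294 q [-0.14  0.4  -0.56  1.65  0.23  1.16 -2.34]
```

View pics/b8.png

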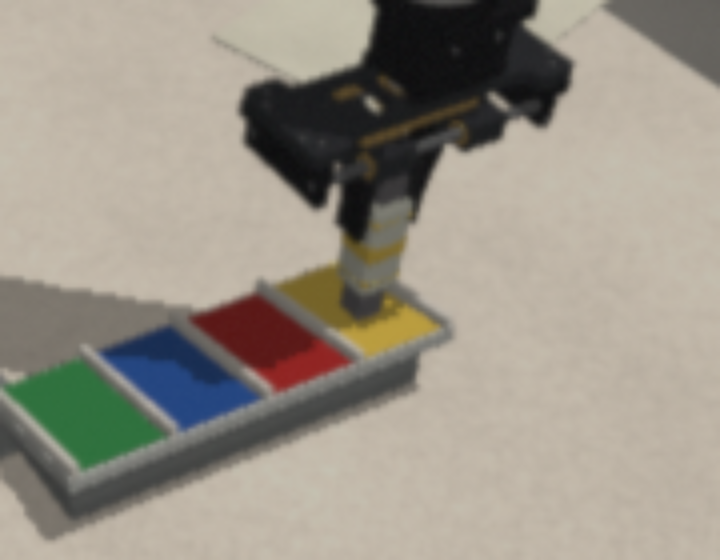

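>>> drive_tool:
  moves: "0 0 0 0 .62;0 0 0 0 .6;0 0 0 0 .58;0 0 0 0 .5;0 0 0 0 .45;0 0 0 0 .45"

```text
time: 13.8
ee_pos: [0.519, 0.2907, 0.1296]
eef_rot: [0.707, -0.006, -0.707, -0.006]
ft_force: [0.3, -0.6, 0.4]
width: 0.0473
```

```bash
python3 look.py scene 440 170 b9
```

```text
t 13.8 pos [0.519  0.2907 0.1296] jawyaw -91.0 x [ 0. -0. -1.] F [ 0.29 -0.59  0.42] T [-0.018  0.031  0.061] w 0.0473 q [-0.14  0.4  -0.56  1.65  0.23  1.16 -2.34]
```

View pics/b9.png

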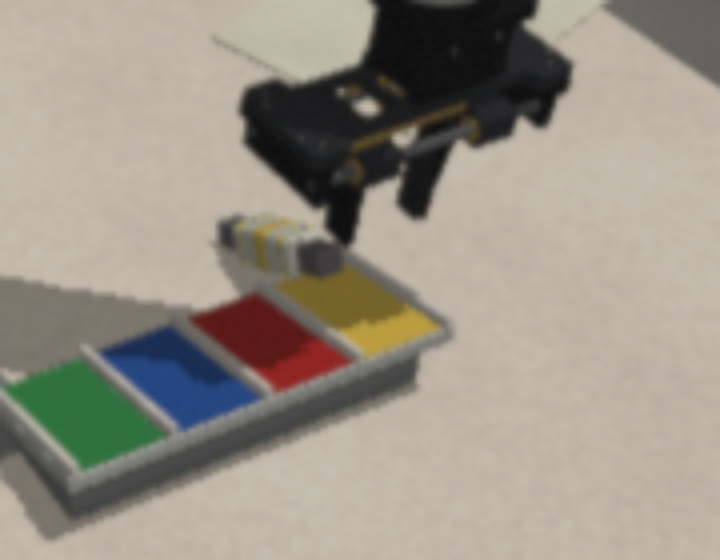

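>>> drive_tool:
  moves: "0 0 .05 0 .3;0 0 .05 0 .1;.04 -.06 0 0 0;.04 -.06 0 0 0;.0 -.06 0 0 0;0 -.06 0 0 0;0 0 0 0 0"

```text
time: 14.72
ee_pos: [0.5889, 0.0601, 0.2294]
eef_rot: [0.707, -0.01, -0.707, -0.008]
ft_force: [-0.4, 1.9, -0.3]
width: 0.0868
```

```bash
python3 look.py scene 420 160 c1;python3 look.py top 210 200 c2
```

```text
t 14.72 pos [0.5889 0.0601 0.2294] jawyaw -91.5 x [-0. -0. -1.] F [-0.44  1.9  -0.34] T [ 0.066 -0.006  0.006] w 0.0868 q [ 0.2   0.3  -0.46  1.54  0.14  1.34 -1.88]
t 14.78 pos [0.5886 0.0639 0.2296] jawyaw -91.2 x [ 0. -0. -1.] F [-0.2   0.77 -0.42] T [ 0.071  0.057 -0.014] w 0.087 q [ 0.19  0.3  -0.46  1.54  0.14  1.34 -1.88]
```

View pics/c1.png

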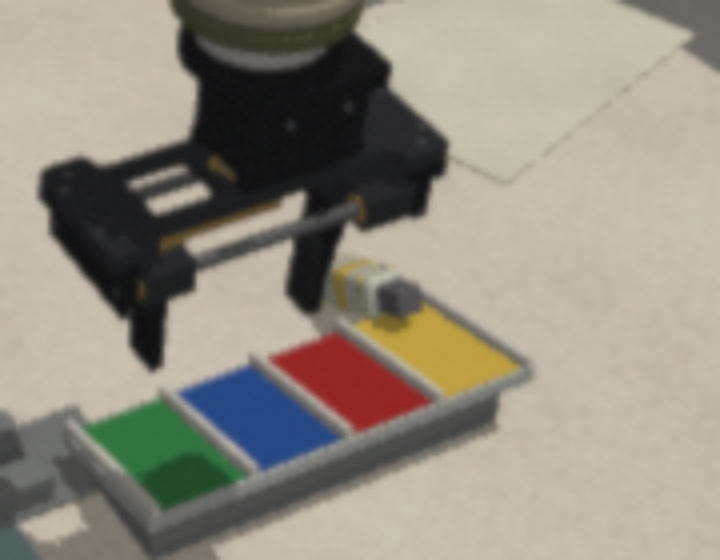

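View pics/c2.png

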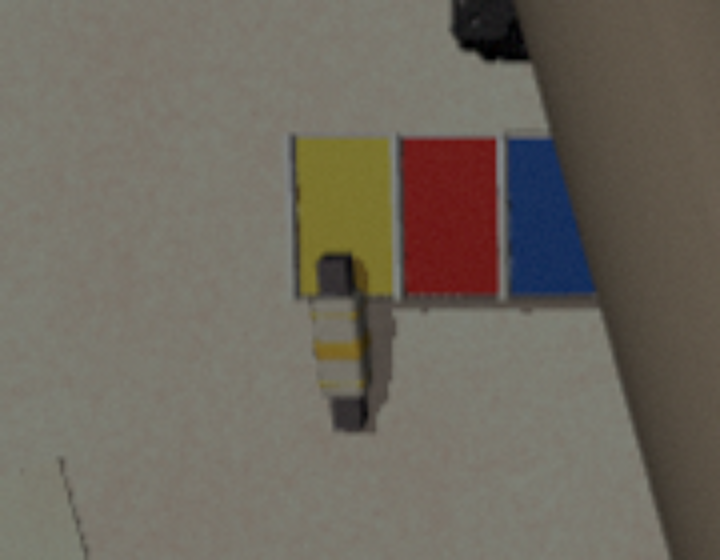

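Run:
```python
from h import *
c=cams.camera("top")
for z in(.02,.03): print("low",z,ray(c,207.5,233.3,z).round(4))
for z in(.04,.05,.06,.07): print("up",z,ray(c,204,198.3,z).round(4))
for z in(.03,.04,.05): print("band",z,ray(c,204.5,217.5,z).round(4))
s=cams.camera("scene")
f=[330+400/4,90+295/4]
for z in(.04,.05,.06,.07): print("sc up end",z,ray(s,*f,z).round(4))
```

```text
low 0.02 [0.3866 0.2885 0.02  ]
low 0.03 [0.3862 0.2858 0.03  ]
up 0.04 [0.4784 0.2936 0.04  ]
up 0.05 [0.477  0.2907 0.05  ]
up 0.06 [0.4757 0.2879 0.06  ]
up 0.07 [0.4743 0.2851 0.07  ]
band 0.03 [0.4282 0.2943 0.03  ]
band 0.04 [0.4274 0.2915 0.04  ]
band 0.05 [0.4265 0.2887 0.05  ]
sc up end 0.04 [0.4659 0.3086 0.04  ]
sc up end 0.05 [0.4743 0.3001 0.05  ]
sc up end 0.06 [0.4826 0.2917 0.06  ]
sc up end 0.07 [0.491  0.2832 0.07  ]
```

>>> drive_tool:
  moves: "-.035 .045 0 0 0;-.035 .045 0 0 0;-.035 .045 0 0 0;-.035 .045 0 0 0;-.036 .045 0 0 0;0 0 -.05 0 0;0 0 -.05 0 .1;0 0 -.03 0 .2;0 0 0 0 .3;0 0 0 0 .3"

```text
time: 16.18
ee_pos: [0.4125, 0.293, 0.101]
eef_rot: [0.708, -0.005, -0.707, -0.006]
ft_force: [-0.5, 0.2, 1.2]
width: 0.0626
```

```bash
python3 look.py scene 420 160 c3
```

```text
t 16.18 pos [0.4125 0.293  0.101 ] jawyaw -90.9 x [ 0.  0. -1.] F [-0.46  0.19  1.23] T [-0.071  0.003 -0.004] w 0.0626 q [-0.12  0.26 -0.66  1.9   0.18  1.04 -2.44]
```

View pics/c3.png

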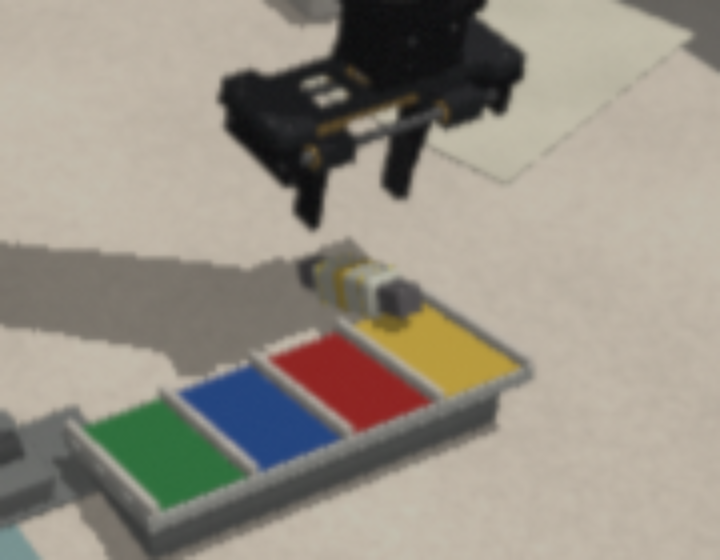

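>>> drive_tool:
  moves: "0 -.003 -.04 0 .3;0 0 -.03 0 .3;0 0 -.011 0 .3;0 0 0 0 .3;0 0 0 0 1;0 0 0 0 1;0 0 0 0 1;0 0 0 0 1;0 0 0 0 1"
  newtons: 8

```text
time: 17.35
ee_pos: [0.4124, 0.2889, 0.0187]
eef_rot: [0.707, -0.006, -0.707, -0.006]
ft_force: [0.1, 0.5, 0.9]
width: 0.0308
```

```bash
python3 look.py scene 420 160 c4
```

```text
t 17.35 pos [0.4124 0.2889 0.0187] jawyaw -91.0 x [ 0.  0. -1.] F [0.12 0.53 0.9 ] T [0.121 0.058 0.035] w 0.0308 q [-0.16  0.38 -0.61  1.96  0.28  0.88 -2.51]
```

View pics/c4.png

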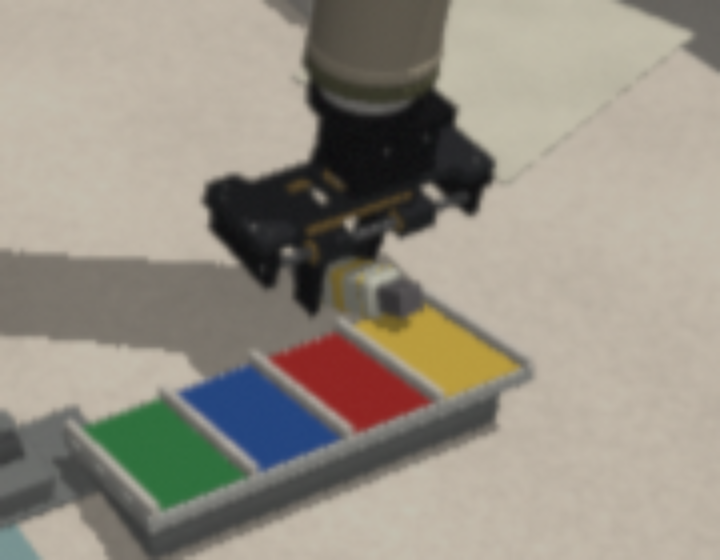

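>>> drive_tool:
  moves: "0 0 .01 0 1;-.02 0 .01 0 1;-.02 0 .01 0 1;-.02 0 .01 0 1;-.01 0 .01 0 1;0 0 .015 0 1;0 0 0 0 1"
  newtons: 20

```text
time: 18.27
ee_pos: [0.3438, 0.2892, 0.0851]
eef_rot: [0.708, -0.006, -0.706, -0.007]
ft_force: [0.8, -0.2, -2.4]
width: 0.0301
```

```bash
python3 look.py scene 410 140 c5
```

```text
t 18.27 pos [0.3438 0.2892 0.0851] jawyaw -91.0 x [ 0.  0. -1.] F [ 0.77 -0.19 -2.35] T [ 0.079  0.152 -0.036] w 0.0301 q [-0.13  0.15 -0.7   2.05  0.12  0.98 -2.48]
```

View pics/c5.png

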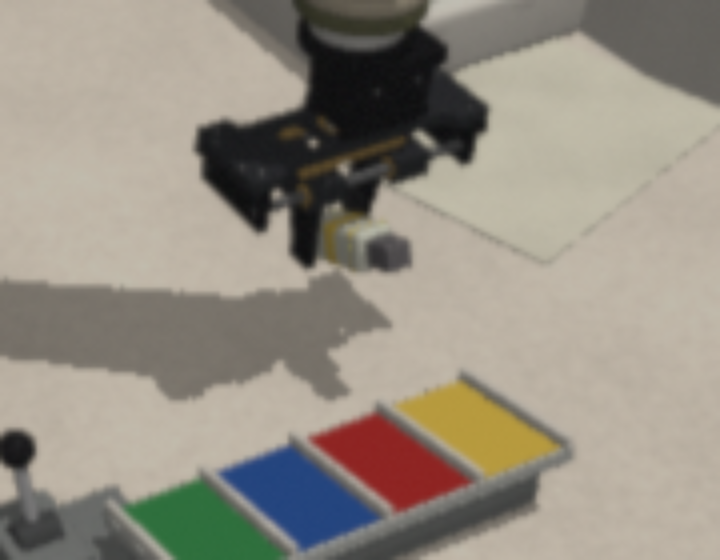

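>>> drive_tool:
  moves: "0 0 .01 0 1;0 0 .01 0 1;0 0 0 0 1;0 0 0 0 1;0 0 0 0 1"
  newtons: 6

```text
time: 18.95
ee_pos: [0.3424, 0.2885, 0.1034]
eef_rot: [0.707, -0.006, -0.707, -0.006]
ft_force: [0.7, -0.0, -2.5]
width: 0.0298
```

```bash
python3 look.py scene 410 140 c6
```

```text
t 18.95 pos [0.3424 0.2885 0.1034] jawyaw -91.0 x [ 0. -0. -1.] F [ 0.7  -0.03 -2.47] T [ 0.041 -0.182 -0.003] w 0.0298 q [-0.12  0.12 -0.7   2.03  0.09  1.02 -2.46]
```

View pics/c6.png

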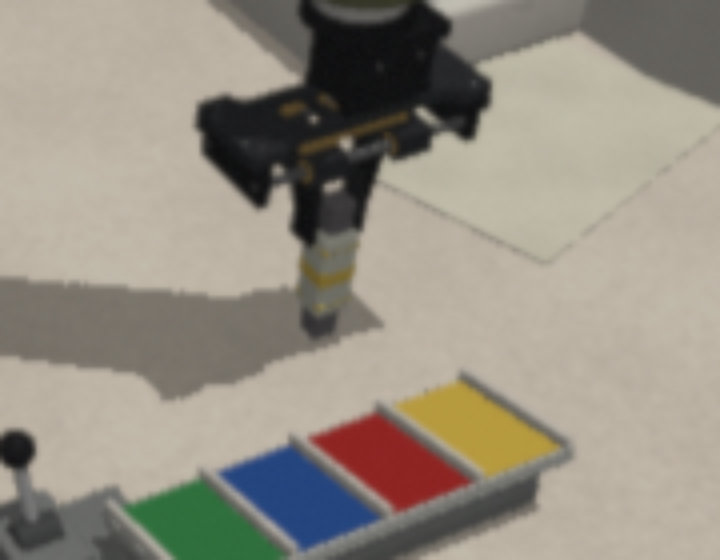

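>>> drive_tool:
  moves: "0 0 0 0 1;0 0 .04 0 1;0 0 .04 10 1;0 0 .03 10 1;.03 0 0 10 1;.03 0 0 10 1;.03 0 0 10 1;.03 0 0 10 1;.03 0 0 10 1;.02 0 0 10 1;.007 .002 0 10 1;0 0 0 0 1;0 0 -.03 0 1;0 0 -.03 0 1;0 0 0 0 1;0 0 0 0 1"
  newtons: 20

```text
time: 21.0
ee_pos: [0.5195, 0.2911, 0.1549]
eef_rot: [0.505, 0.495, -0.504, 0.495]
ft_force: [-0.1, -0.1, -2.4]
width: 0.0298
```

```bash
python3 look.py scene 440 170 c7
```

```text
t 21.0 pos [0.5195 0.2911 0.1549] jawyaw -1.1 x [ 0.  0. -1.] F [-0.14 -0.06 -2.44] T [-0.019 -0.123 -0.026] w 0.0298 q [-0.02  0.41 -0.71  1.61  0.28  1.22 -0.81]
```

View pics/c7.png

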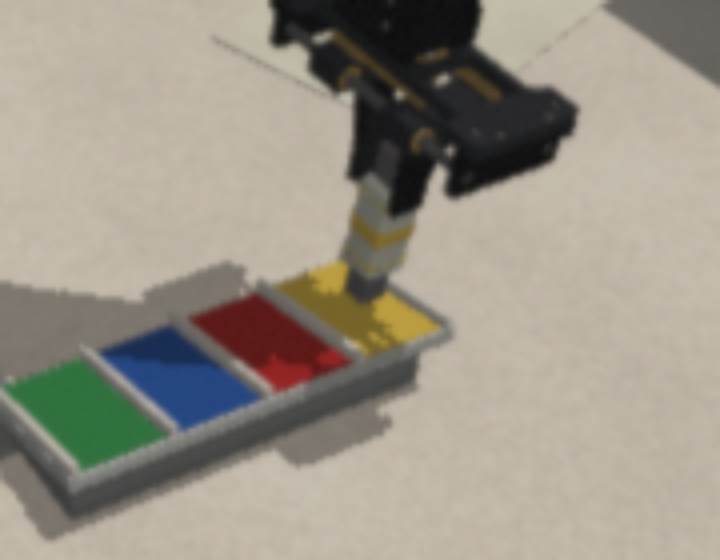

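>>> drive_tool:
  moves: "0 0 -.006 0 1;0 0 -.005 0 1;0 0 0 0 1;0 0 0 0 1"

```text
time: 21.55
ee_pos: [0.5203, 0.2914, 0.1447]
eef_rot: [0.505, 0.495, -0.503, 0.496]
ft_force: [-1.3, -1.3, 11.4]
width: 0.0298
```

>>> drive_tool:
  moves: "0 0 -.003 0 1;0 0 0 0 1"

```text
time: 21.8
ee_pos: [0.5213, 0.2925, 0.1439]
eef_rot: [0.507, 0.495, -0.502, 0.496]
ft_force: [-3.4, -1.8, 24.9]
width: 0.0296
```

>>> drive_tool:
  moves: "0 0 -.003 0 1;0 0 0 0 1"

```text
time: 22.05
ee_pos: [0.5216, 0.293, 0.1417]
eef_rot: [0.507, 0.495, -0.501, 0.496]
ft_force: [-4.5, -1.3, 30.4]
width: 0.0297
```

>>> drive_tool:
  moves: "0 0 .006 0 1;0 0 0 0 1;0 0 0 0 .65;0 0 0 0 .62;0 0 0 0 .59;0 0 0 0 .56;0 0 0 0 .53;0 0 0 0 .53"

```text
time: 23.05
ee_pos: [0.5193, 0.2907, 0.1426]
eef_rot: [0.504, 0.496, -0.504, 0.496]
ft_force: [-1.2, -0.1, -0.5]
width: 0.0405
```

```bash
python3 look.py scene 440 170 c8
```

```text
t 23.05 pos [0.5193 0.2907 0.1426] jawyaw -1.0 x [ 0.  0. -1.] F [-1.19 -0.08 -0.52] T [-0.121  0.006 -0.074] w 0.0405 q [-0.03  0.42 -0.7   1.63  0.29  1.2  -0.81]
```

View pics/c8.png

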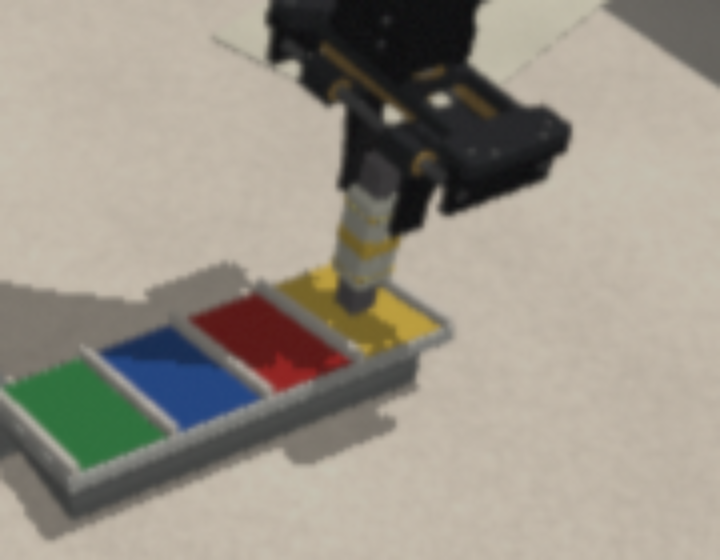

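Standing between the parted fingers, leaning on the −x finger. Continue opening slowly.

>>> drive_tool:
  moves: "0 0 0 0 .5;0 0 0 0 .47;0 0 0 0 .44;0 0 0 0 .41;0 0 0 0 .38;0 0 0 0 .35;0 0 0 0 .32;0 0 0 0 .29;0 0 0 0 .26;0 0 0 0 .23;0 0 0 0 .2;0 0 0 0 .2;0 0 0 0 .2"

```text
time: 24.72
ee_pos: [0.5194, 0.2907, 0.1426]
eef_rot: [0.504, 0.496, -0.504, 0.496]
ft_force: [-0.8, 0.1, -0.4]
width: 0.0691
```

```bash
python3 look.py scene 440 170 c9
```

```text
t 24.73 pos [0.5194 0.2907 0.1426] jawyaw -1.0 x [ 0.  0. -1.] F [-0.81  0.12 -0.4 ] T [ 0.017 -0.002 -0.011] w 0.0691 q [-0.03  0.42 -0.7   1.63  0.29  1.2  -0.81]
```

View pics/c9.png

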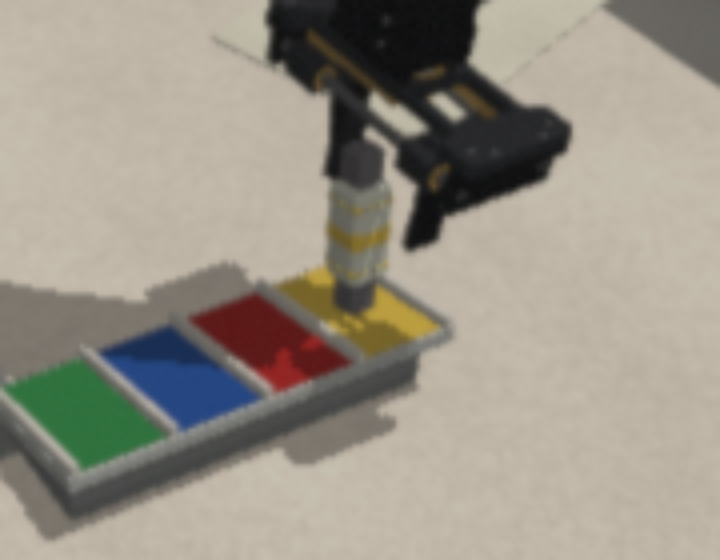

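>>> drive_tool:
  moves: "0 0 0 0 .17;0 0 0 0 .14;0 0 0 0 .11;0 0 0 0 .08;0 0 0 0 .05;0 0 0 0 0;0 0 0 0 0;0 0 0 0 0"

```text
time: 25.78
ee_pos: [0.5194, 0.2907, 0.1426]
eef_rot: [0.504, 0.496, -0.504, 0.496]
ft_force: [-0.3, -0.8, 0.0]
width: 0.0867
```

```bash
python3 look.py scene 440 170 c10
```

```text
t 25.77 pos [0.5194 0.2907 0.1426] jawyaw -1.0 x [ 0.  0. -1.] F [-0.31 -0.83  0.  ] T [-0.054 -0.122 -0.026] w 0.0867 q [-0.03  0.42 -0.7   1.63  0.29  1.2  -0.81]
```

View pics/c10.png

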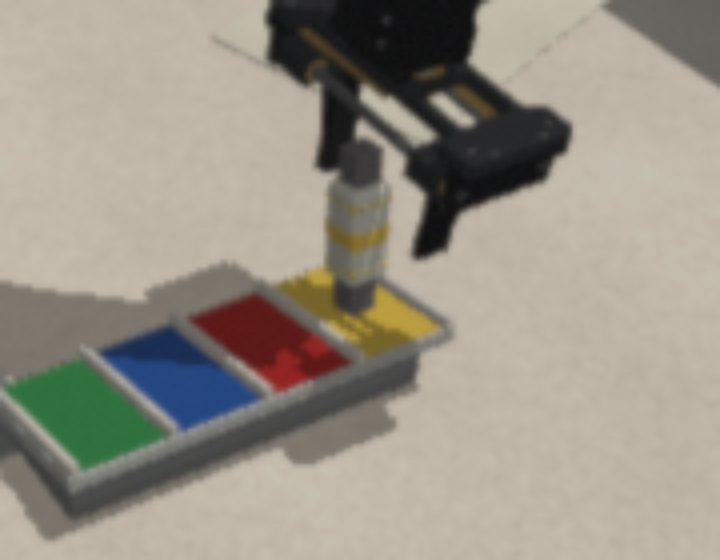

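>>> drive_tool:
  moves: "0 0 .05 0 0;0 0 .05 0 0;.006 -.04 0 -5 0;.006 -.05 0 -5 0;.006 -.05 0 -5 0;.006 -.05 0 -5 0;.006 -.05 0 -5 0;.006 -.05 0 -5 0;.006 -.05 0 -5 0;.006 -.05 0 -4 0;.007 -.029 -.03 -4 0;0 0 -.05 0 0;0 0 -.04 0 .15;0 0 0 0 .3;0 0 0 0 .3"
  newtons: 6

```text
time: 27.7
ee_pos: [0.5753, -0.1283, 0.1244]
eef_rot: [0.651, 0.276, -0.65, 0.277]
ft_force: [-0.5, 0.5, -0.8]
width: 0.0657
```

```bash
python3 look.py scene 298 245 d1; python3 look.py scene 440 170 d0; python3 look.py top 366 166 d2
```

```text
t 27.7 pos [ 0.5753 -0.1283  0.1244] jawyaw -44.0 x [ 0. -0. -1.] F [-0.49  0.47 -0.79] T [-0.027 -0.025  0.004] w 0.0657 q [ 0.47  0.37 -0.4   1.67  0.16  1.13 -0.74]
t 27.75 pos [ 0.5756 -0.1284  0.1249] jawyaw -44.0 x [ 0. -0. -1.] F [-0.16 -1.07 -0.03] T [ 0.031 -0.063  0.024] w 0.0639 q [ 0.47  0.37 -0.4   1.67  0.16  1.13 -0.74]
t 27.8 pos [ 0.5756 -0.1284  0.1249] jawyaw -44.0 x [ 0. -0. -1.] F [ 0.27  0.   -0.89] T [-0.035 -0.022  0.009] w 0.0629 q [ 0.47  0.37 -0.4   1.67  0.16  1.13 -0.74]
```

View pics/d1.png

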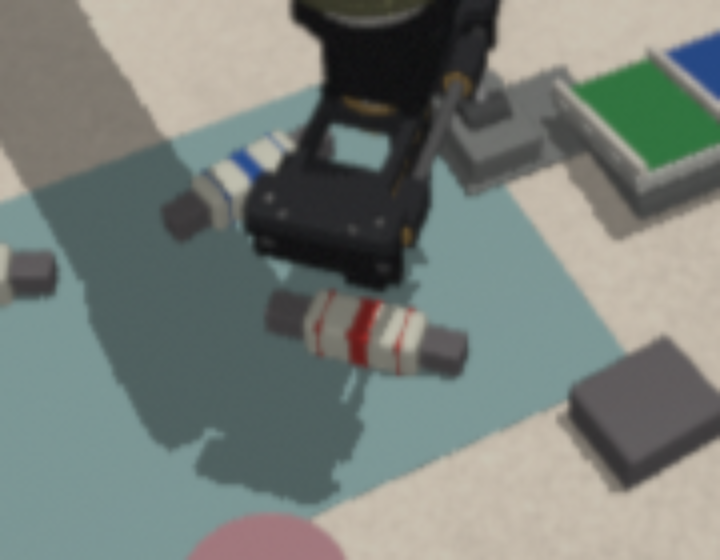

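View pics/d0.png

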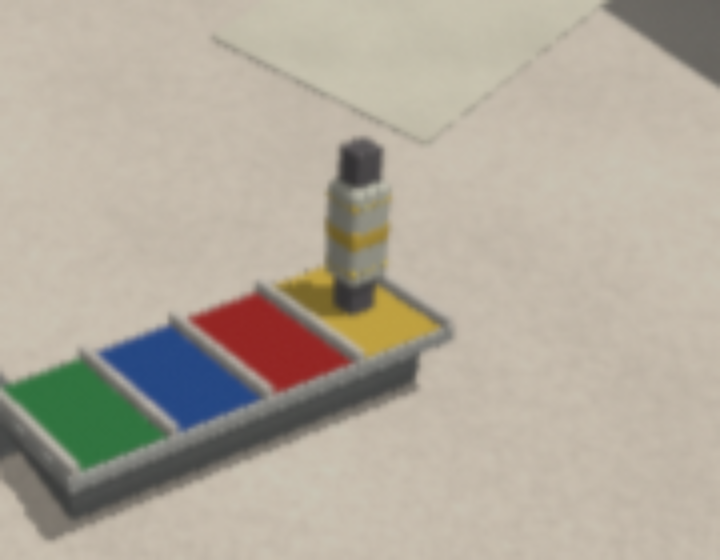

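Yellow stands alone in its bay. Now lower onto red, grip and lift.

>>> drive_tool:
  moves: "0 0 -.05 0 .3;0 0 -.04 0 .3;0 0 -.02 0 .3;0 0 0 0 .4;0 0 0 0 1;0 0 0 0 1;0 0 0 0 1;0 0 0 0 1;0 0 0 0 1;0 0 .01 0 1;0 0 .01 0 1;0 0 .01 0 1;0 0 .01 0 1;0 0 .01 0 1;0 0 .01 0 1;0 0 .01 0 1;0 0 0 0 1;0 0 0 0 1"
  newtons: 7

```text
time: 30.1
ee_pos: [0.5741, -0.1283, 0.0823]
eef_rot: [-0.651, -0.276, 0.651, -0.276]
ft_force: [-0.5, -0.0, -2.6]
width: 0.0298
```

```bash
python3 look.py scene 298 235 d3; python3 -c "
from h import *
mom()"
```

```text
t 30.1 pos [ 0.5741 -0.1283  0.0823] jawyaw -44.0 x [-0.  0. -1.] F [-0.5  -0.04 -2.63] T [0.005 0.023 0.057] w 0.0298 q [ 0.47  0.41 -0.4   1.71  0.18  1.05 -0.76]
F [ 0.24 -0.19 -2.37] moment 0.0216 sd 0.03 across -0.0258 d [0.69 0.72 0.  ]
```

View pics/d3.png

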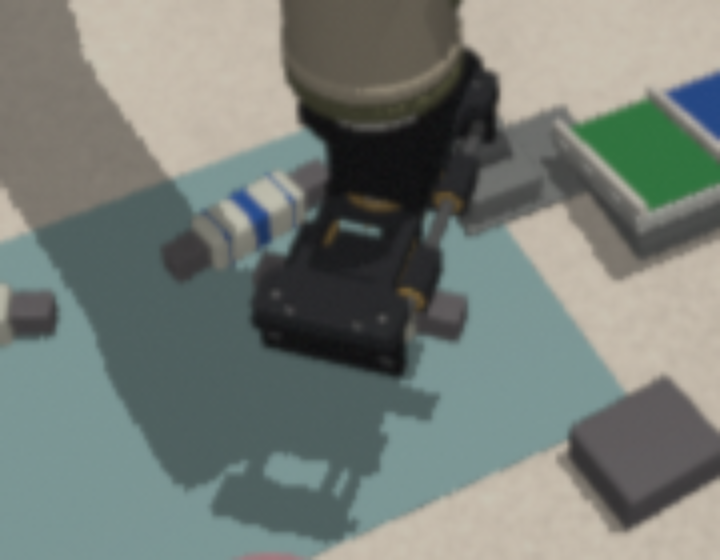

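>>> drive_tool:
  moves: "0 0 -.035 0 1;0 0 -.031 0 1;0 0 0 0 1;0 0 0 0 .5;0 0 0 0 .4;0 0 .05 0 .3;-.028 -.029 0 0 .3;0 0 -.025 0 .3;0 0 -.027 0 .3;0 0 0 0 .3;0 0 0 0 1;0 0 0 0 1;0 0 0 0 1;0 0 0 0 1;0 0 0 0 1"
  newtons: 7

```text
time: 32.42
ee_pos: [0.5465, -0.1573, 0.0149]
eef_rot: [0.651, 0.276, -0.651, 0.277]
ft_force: [-1.3, 0.1, 4.3]
width: 0.03
```

>>> drive_tool:
  moves: "0 0 .01 0 1;0 0 .01 0 1;0 0 .01 0 1;0 0 .01 0 1;0 0 .01 0 1;0 0 .01 0 1;0 0 .01 0 1;0 0 .01 0 1;0 0 .01 0 1;0 0 .005 0 1;0 0 0 0 1;0 0 0 0 1"
  newtons: 6

```text
time: 33.92
ee_pos: [0.5461, -0.1573, 0.1092]
eef_rot: [-0.651, -0.277, 0.651, -0.276]
ft_force: [0.4, 0.7, -2.6]
width: 0.0296
```

```bash
python3 look.py scene 298 235 d4
```

```text
t 33.92 pos [ 0.5461 -0.1573  0.1092] jawyaw -44.0 x [-0.  0. -1.] F [ 0.42  0.73 -2.62] T [-0.127  0.069 -0.026] w 0.0296 q [ 0.53  0.34 -0.4   1.74  0.15  1.09 -0.68]
```

View pics/d4.png

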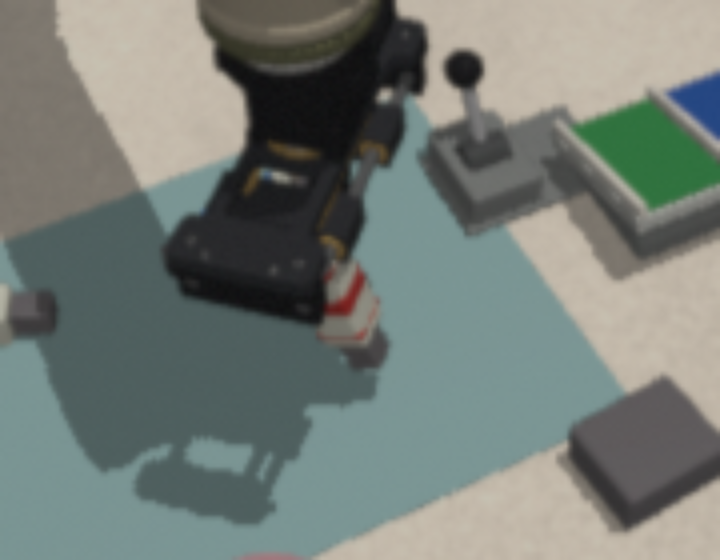

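>>> drive_tool:
  moves: "0 0 .005 0 1;0 0 0 0 1;0 0 0 0 1"
  newtons: 4.5

```text
time: 34.35
ee_pos: [0.5464, -0.1573, 0.1146]
eef_rot: [0.651, 0.276, -0.651, 0.276]
ft_force: [0.2, -0.5, -3.2]
width: 0.0299
```

```bash
python3 look.py scene 298 235 d5
```

```text
t 34.35 pos [ 0.5464 -0.1573  0.1146] jawyaw -44.0 x [ 0. -0. -1.] F [ 0.22 -0.5  -3.22] T [-0.029  0.006  0.045] w 0.0299 q [ 0.54  0.33 -0.4   1.74  0.14  1.1  -0.68]
```

View pics/d5.png

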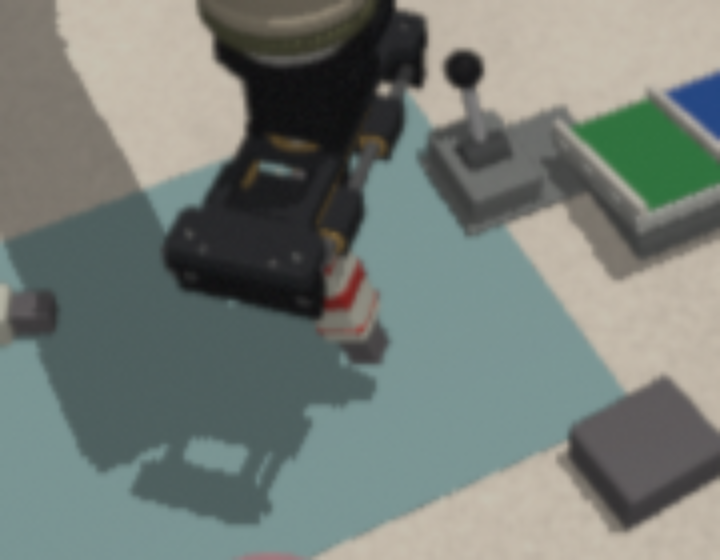

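>>> drive_tool:
  moves: "0 0 0 0 1;0 0 0 0 1;0 0 0 0 1"
  newtons: 3.2

```text
time: 34.78
ee_pos: [0.5463, -0.1573, 0.1145]
eef_rot: [0.651, 0.276, -0.651, 0.276]
ft_force: [0.2, -0.3, -2.9]
width: 0.03
```

```bash
python3 look.py scene 298 235 d6
```

```text
t 34.77 pos [ 0.5463 -0.1573  0.1145] jawyaw -44.0 x [ 0. -0. -1.] F [ 0.2  -0.34 -2.92] T [-0.026 -0.005 -0.007] w 0.03 q [ 0.54  0.34 -0.4   1.74  0.14  1.1  -0.68]
```

View pics/d6.png

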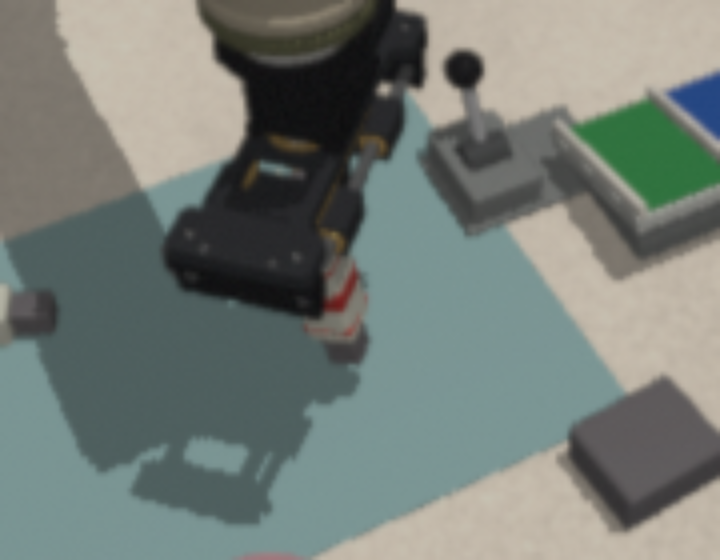

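>>> drive_tool:
  moves: "0 0 0 0 1;0 0 .05 0 1;0 0 .05 0 1;-.004 .047 0 5 1;-.004 .047 0 5 1;-.004 .047 0 5 1;-.004 .047 0 5 1;-.004 .047 0 5 1;-.004 .047 0 6 1;-.004 .047 0 6 1;-.001 .049 0 6 1;0 0 0 0 1;0 0 -.03 0 1;0 0 -.03 0 1;0 0 0 0 1;0 0 0 0 1"
  newtons: 20

```text
time: 36.83
ee_pos: [0.518, 0.2206, 0.1558]
eef_rot: [0.505, 0.495, -0.504, 0.496]
ft_force: [0.1, -0.4, -2.3]
width: 0.03
```

```bash
python3 look.py scene 430 170 d7
```

```text
t 36.83 pos [0.518  0.2206 0.1558] jawyaw -1.0 x [ 0.  0. -1.] F [ 0.06 -0.35 -2.26] T [-0.038 -0.064 -0.037] w 0.03 q [ 0.12  0.34 -0.72  1.7   0.24  1.19 -0.68]
```

View pics/d7.png

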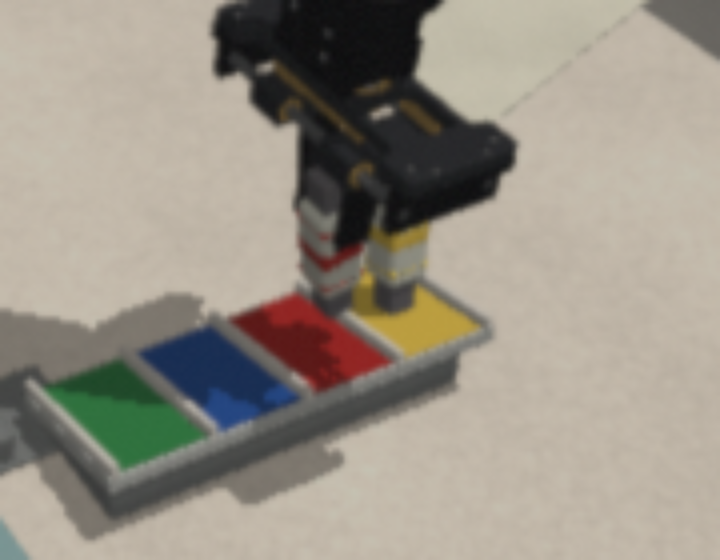

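>>> drive_tool:
  moves: "0 -.015 0 0 1;0 0 -.006 0 1;0 0 -.004 0 1;0 0 0 0 1"
  newtons: 8

```text
time: 37.38
ee_pos: [0.517, 0.2058, 0.1441]
eef_rot: [-0.504, -0.496, 0.504, -0.496]
ft_force: [-0.5, 0.0, -2.0]
width: 0.0298
```

>>> drive_tool:
  moves: "0 0 -.003 0 1;0 0 0 0 1"

```text
time: 37.62
ee_pos: [0.5172, 0.2058, 0.1413]
eef_rot: [-0.504, -0.496, 0.504, -0.496]
ft_force: [-0.8, -0.7, -2.8]
width: 0.0299
```

>>> drive_tool:
  moves: "0 0 -.003 0 1;0 0 0 0 1"

```text
time: 37.88
ee_pos: [0.5172, 0.2057, 0.1383]
eef_rot: [-0.504, -0.496, 0.504, -0.496]
ft_force: [0.3, -0.1, -2.9]
width: 0.0303
```

```bash
python3 look.py scene 430 170 d8
```

```text
t 37.88 pos [0.5172 0.2057 0.1383] jawyaw -1.0 x [-0. -0. -1.] F [ 0.33 -0.09 -2.93] T [-0.083 -0.091  0.016] w 0.0303 q [ 0.14  0.34 -0.71  1.73  0.24  1.16 -0.66]
```

View pics/d8.png

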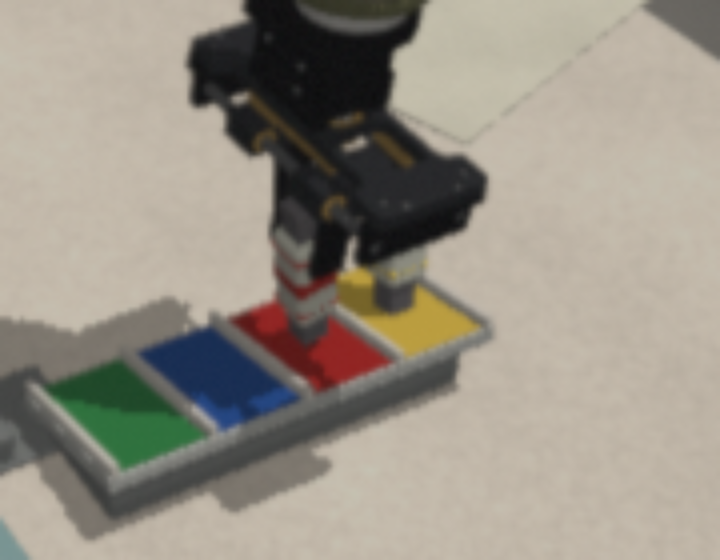

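>>> drive_tool:
  moves: "0 0 -.004 0 1;0 0 0 0 1"

```text
time: 38.17
ee_pos: [0.5171, 0.2055, 0.1342]
eef_rot: [-0.504, -0.496, 0.504, -0.496]
ft_force: [-1.0, -0.4, -3.7]
width: 0.03
```

>>> drive_tool:
  moves: "0 0 -.004 0 1;0 0 0 0 1"

```text
time: 38.42
ee_pos: [0.5178, 0.2062, 0.1315]
eef_rot: [0.505, 0.496, -0.504, 0.496]
ft_force: [-1.9, -0.5, 5.8]
width: 0.0301
```

>>> drive_tool:
  moves: "0 0 -.003 0 1;0 0 0 0 1"

```text
time: 38.67
ee_pos: [0.5179, 0.2065, 0.129]
eef_rot: [0.505, 0.496, -0.503, 0.496]
ft_force: [-2.6, -0.7, 9.1]
width: 0.0299
```

Contact at about 0.132. Pivot it upright by moving the tool +y with a light grip.

>>> drive_tool:
  moves: "0 .003 0 0 1;0 .003 0 0 1;0 .003 0 0 1;0 .003 0 0 1;0 .003 0 0 1;0 0 0 0 1"
  newtons: 6

```text
time: 39.42
ee_pos: [0.5177, 0.2211, 0.1278]
eef_rot: [0.505, 0.496, -0.504, 0.496]
ft_force: [-0.3, 0.5, 5.0]
width: 0.0298
```

```bash
python3 look.py scene 430 170 d9
```

```text
t 39.42 pos [0.5177 0.2211 0.1278] jawyaw -1.0 x [ 0.  0. -1.] F [-0.3   0.46  5.04] T [ 0.029 -0.147  0.043] w 0.0298 q [ 0.11  0.37 -0.71  1.73  0.26  1.14 -0.69]
```

View pics/d9.png

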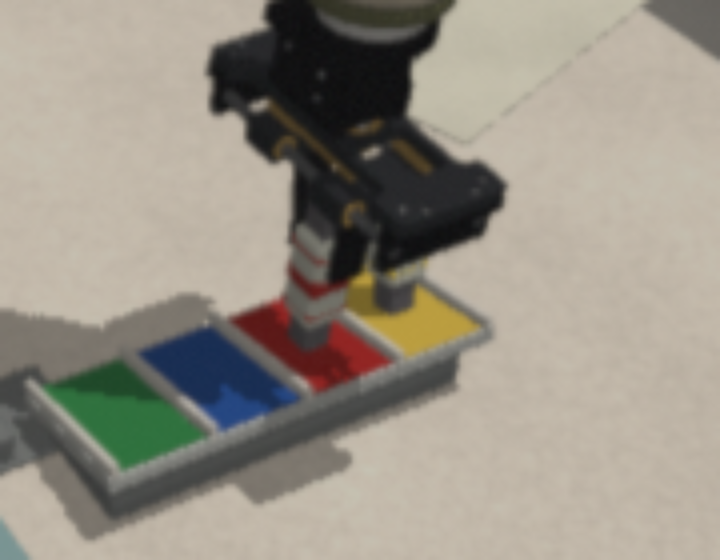

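>>> drive_tool:
  moves: "0 0 .002 0 1;0 0 0 0 .66;0 0 0 0 .63;0 0 0 0 .6;0 0 0 0 .57;0 0 0 0 .54;0 0 0 0 .51;0 0 0 0 .48;0 0 0 0 .45;0 0 0 0 .42;0 0 0 0 .39;0 0 0 0 .36;0 0 0 0 .33;0 0 0 0 .3;0 0 0 0 .27;0 0 0 0 .24;0 0 0 0 .2;0 0 0 0 .16;0 0 0 0 .1;0 0 0 0 .05"

```text
time: 41.98
ee_pos: [0.5174, 0.2207, 0.1296]
eef_rot: [0.504, 0.496, -0.504, 0.496]
ft_force: [0.2, 0.2, 0.3]
width: 0.0804
```

```bash
python3 look.py scene 430 170 d10
```

```text
t 41.98 pos [0.5174 0.2207 0.1296] jawyaw -1.0 x [ 0.  0. -1.] F [0.18 0.23 0.32] T [ 0.003 -0.1    0.004] w 0.0804 q [ 0.11  0.36 -0.71  1.73  0.26  1.15 -0.69]
```

View pics/d10.png

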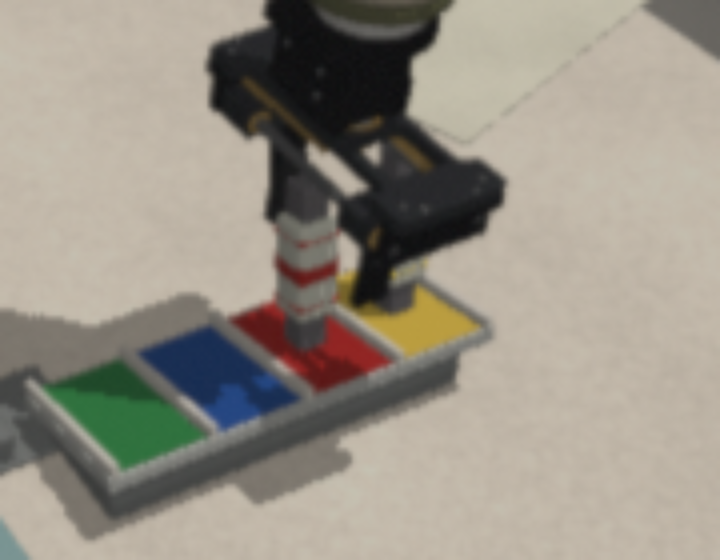

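>>> drive_tool:
  moves: "0 0 .05 0 0;0 0 .05 0 0;-.012 -.05 0 2 0;-.012 -.05 0 2 0;-.012 -.05 0 2 0;-.012 -.05 0 2 0;-.012 -.05 0 2 0;-.012 -.05 0 2 0;-.012 -.05 0 0 0;-.01 -.046 0 0 0;0 0 -.05 0 .15;0 0 -.05 0 .2;0 0 0 0 .3;0 0 0 0 .3"
  newtons: 7

```text
time: 43.78
ee_pos: [0.4243, -0.1755, 0.1314]
eef_rot: [0.45, 0.545, -0.449, 0.546]
ft_force: [-0.2, -0.9, -0.0]
width: 0.0626
```

```bash
python3 look.py scene 275 215 e1; python3 look.py scene 430 170 e0; python3 -c "
from h import *
for k,v in floats(cams.camera('top')).items(): print(k,v)"
```

```text
t 43.77 pos [ 0.4243 -0.1755  0.1314] jawyaw 11.0 x [ 0. -0. -1.] F [-0.19 -0.88 -0.04] T [-0.011 -0.117 -0.036] w 0.0626 q [ 0.69  0.08 -0.41  1.99  0.04  1.08  0.46]
t 43.83 pos [ 0.4247 -0.1756  0.1318] jawyaw 11.0 x [ 0. -0. -1.] F [ 0.74 -0.09  0.41] T [-0.013 -0.095 -0.03 ] w 0.0617 q [ 0.69  0.08 -0.41  1.99  0.04  1.07  0.46]
blue [(array([ 0.4175, -0.1564]), [array([ 0.408, -0.11 ])]), (array([ 0.0603, -0.581 ]), [])]
```

View pics/e1.png

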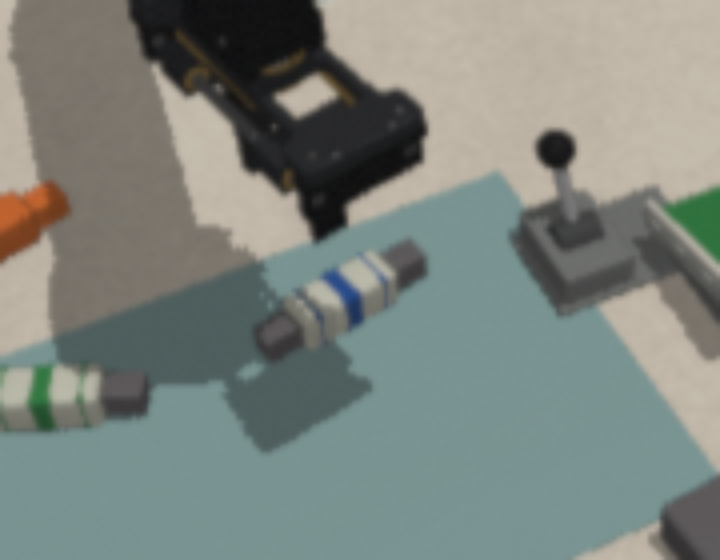

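View pics/e0.png

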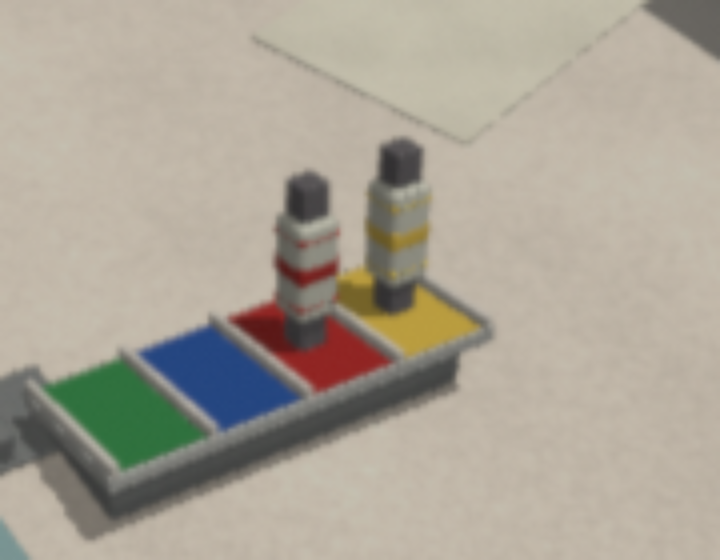

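>>> drive_tool:
  moves: "-.001 0 -.05 0 .3;0 0 -.045 0 .3;0 0 -.022 0 .3;0 0 0 0 .4;0 0 0 0 1;0 0 0 0 1;0 0 0 0 1;0 0 0 0 1;0 0 0 0 1;0 0 .01 0 1;0 0 .01 0 1;0 0 .01 0 1;0 0 .01 0 1;0 0 .01 0 1;0 0 .01 0 1;0 0 .01 0 1;0 0 0 0 1;0 0 0 0 1"
  newtons: 7

```text
time: 46.18
ee_pos: [0.4221, -0.1753, 0.0824]
eef_rot: [0.45, 0.546, -0.45, 0.546]
ft_force: [-0.7, -0.1, -2.2]
width: 0.0297
```

```bash
python3 look.py scene 275 215 e2; python3 -c "
from h import *
mom()"
```

```text
t 46.17 pos [ 0.4221 -0.1753  0.0824] jawyaw 11.0 x [-0.  0. -1.] F [-0.7  -0.14 -2.22] T [-0.076 -0.137  0.036] w 0.0297 q [ 0.69  0.14 -0.42  2.04  0.07  0.97  0.43]
F [ 0.07 -0.01 -2.4 ] moment 0.0878 sd 0.015 across -0.0985 d [-0.19  0.98  0.  ]
```

View pics/e2.png

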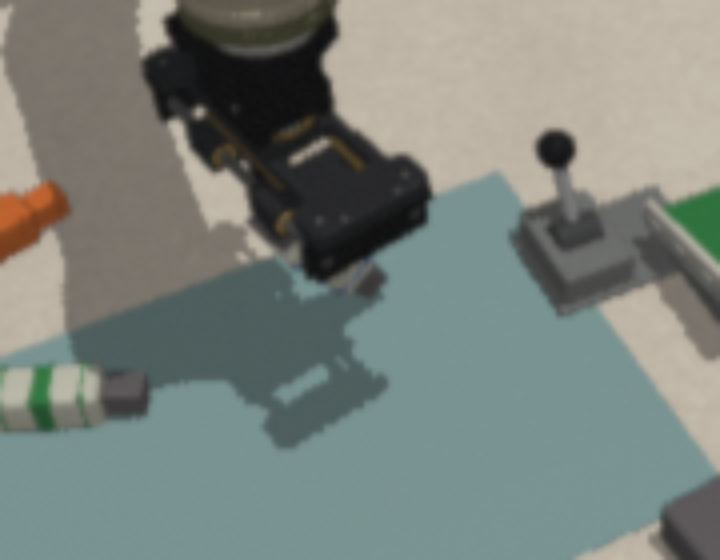

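>>> drive_tool:
  moves: "0 0 .01 0 1;0 0 .01 0 1;0 0 .01 0 1;0 0 0 0 1;0 0 0 0 1"
  newtons: 4.5

```text
time: 47.25
ee_pos: [0.4222, -0.1754, 0.1125]
eef_rot: [0.45, 0.546, -0.45, 0.546]
ft_force: [-1.0, 0.0, -3.7]
width: 0.0296
```

>>> drive_tool:
  moves: "0 0 .002 0 1;0 0 0 0 1;0 0 0 0 1"
  newtons: 3.2

```text
time: 47.62
ee_pos: [0.4223, -0.1753, 0.1145]
eef_rot: [0.45, 0.546, -0.45, 0.546]
ft_force: [-0.4, 0.7, -1.1]
width: 0.0299
```

```bash
python3 look.py scene 275 195 e3
```

```text
t 47.62 pos [ 0.4223 -0.1753  0.1145] jawyaw 11.0 x [-0.  0. -1.] F [-0.37  0.69 -1.13] T [-0.049 -0.088 -0.01 ] w 0.0299 q [ 0.7   0.1  -0.42  2.01  0.05  1.04  0.45]
```

View pics/e3.png

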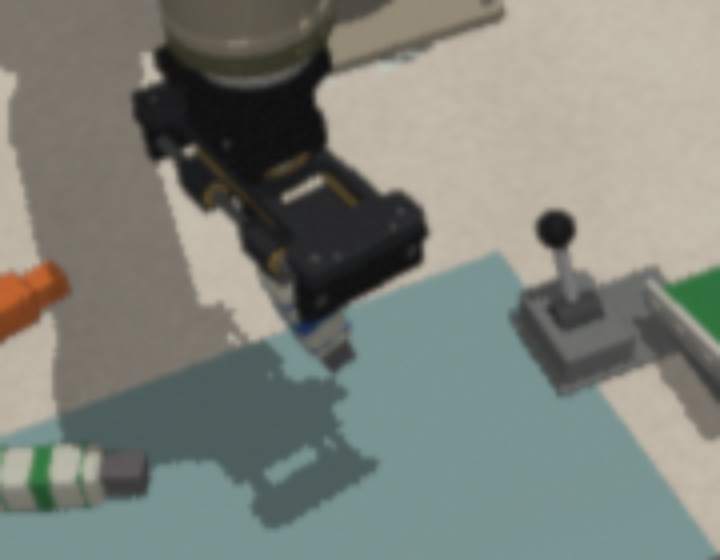

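>>> drive_tool:
  moves: "0 0 -.015 0 1;0 0 -.01 0 1;0 0 0 0 1"
  newtons: 7

```text
time: 48.05
ee_pos: [0.4215, -0.1749, 0.0883]
eef_rot: [0.449, 0.547, -0.45, 0.545]
ft_force: [0.2, 0.6, -2.6]
width: 0.0298
```

>>> drive_tool:
  moves: "0 0 -.005 0 1;0 0 0 0 1"

```text
time: 48.3
ee_pos: [0.4223, -0.1753, 0.0844]
eef_rot: [0.45, 0.546, -0.45, 0.546]
ft_force: [-0.6, -0.6, -3.2]
width: 0.0301
```

>>> drive_tool:
  moves: "0 0 -.005 0 1;0 0 0 0 1"

```text
time: 48.55
ee_pos: [0.4231, -0.1758, 0.0802]
eef_rot: [0.45, 0.545, -0.45, 0.546]
ft_force: [0.1, -0.5, 2.3]
width: 0.0299
```

>>> drive_tool:
  moves: "0 0 -.005 0 1;0 0 0 0 1"

```text
time: 48.8
ee_pos: [0.4233, -0.1761, 0.0755]
eef_rot: [0.45, 0.545, -0.45, 0.547]
ft_force: [-1.2, -1.0, 6.5]
width: 0.03
```

>>> drive_tool:
  moves: "0 .003 .001 0 1;-.001 .003 .001 0 1;0 .003 .001 0 1;-.001 .003 .001 0 1;0 .003 .001 0 1;-.001 .003 .001 0 1;0 .003 .001 0 1;-.001 .003 0 0 1;0 0 0 0 1"
  newtons: 6

```text
time: 49.92
ee_pos: [0.4183, -0.1511, 0.0816]
eef_rot: [0.45, 0.546, -0.45, 0.546]
ft_force: [0.9, 0.2, -1.6]
width: 0.0301
```

```bash
python3 look.py scene 285 205 e4
```

```text
t 49.92 pos [ 0.4183 -0.1511  0.0816] jawyaw 11.0 x [-0.  0. -1.] F [ 0.94  0.24 -1.57] T [-0.033 -0.047 -0.026] w 0.0301 q [ 0.67  0.12 -0.44  2.07  0.06  0.96  0.39]
```

View pics/e4.png

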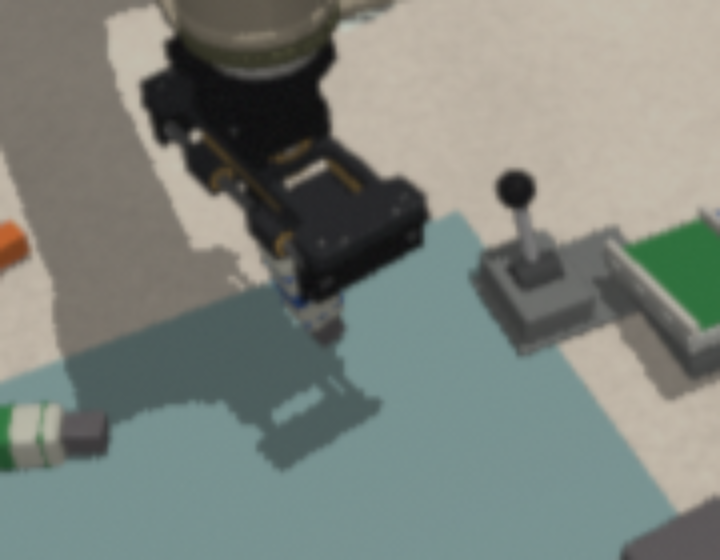

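>>> drive_tool:
  moves: "0 0 0 0 1;0 0 .04 0 1;0 0 .045 0 1;0 0 .045 0 1;.014 .04 0 -2 1;.014 .04 0 -2 1;.014 .04 0 -2 1;.014 .04 0 -2 1;.014 .04 0 -2 1;.014 .04 0 -2 1;.014 .04 0 0 1;0 0 0 0 1;0 0 -.03 0 1;0 0 -.025 0 1;0 0 0 0 1;0 0 0 0 1"
  newtons: 20

```text
time: 51.98
ee_pos: [0.5168, 0.1284, 0.1576]
eef_rot: [0.505, 0.495, -0.504, 0.496]
ft_force: [-0.5, -0.0, -1.6]
width: 0.0296
```

```bash
python3 look.py scene 410 170 e5
```

```text
t 51.98 pos [0.5168 0.1284 0.1576] jawyaw -1.0 x [ 0.  0. -1.] F [-0.53 -0.03 -1.56] T [-0.014 -0.113  0.002] w 0.0296 q [ 0.3   0.26 -0.71  1.77  0.18  1.17 -0.49]
```

View pics/e5.png

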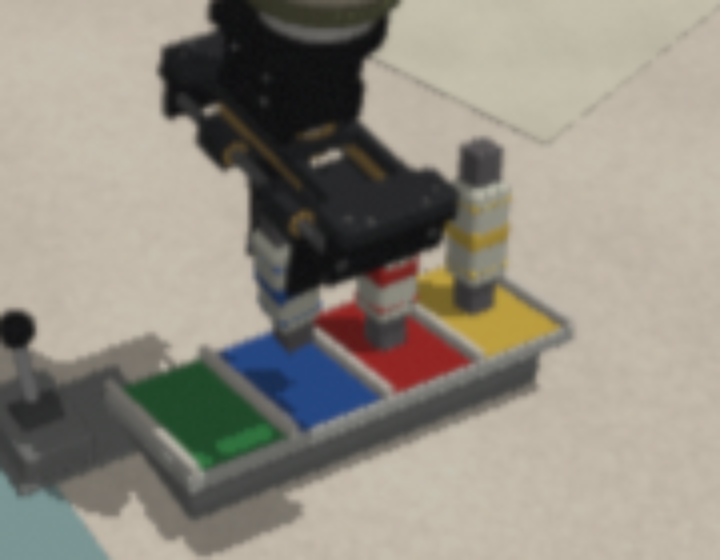

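>>> drive_tool:
  moves: "0 0 -.01 0 1;0 0 -.007 0 1;0 0 0 0 1;0 0 0 0 1"
  newtons: 8

```text
time: 52.52
ee_pos: [0.5164, 0.1287, 0.1397]
eef_rot: [0.504, 0.496, -0.504, 0.496]
ft_force: [0.4, -0.4, -1.9]
width: 0.03
```

>>> drive_tool:
  moves: "0 0 -.004 0 1;0 0 0 0 1"

```text
time: 52.78
ee_pos: [0.5162, 0.1286, 0.1353]
eef_rot: [-0.504, -0.496, 0.504, -0.496]
ft_force: [-0.0, 0.4, -2.0]
width: 0.03
```

>>> drive_tool:
  moves: "0 0 -.004 0 1;0 0 0 0 1"

```text
time: 53.02
ee_pos: [0.5161, 0.1286, 0.1312]
eef_rot: [-0.504, -0.496, 0.504, -0.496]
ft_force: [-0.0, 0.4, -2.2]
width: 0.0301
```

>>> drive_tool:
  moves: "0 0 -.004 0 1;0 0 0 0 1"

```text
time: 53.28
ee_pos: [0.5161, 0.1286, 0.1272]
eef_rot: [-0.504, -0.496, 0.504, -0.496]
ft_force: [-0.2, -0.2, -1.8]
width: 0.0299
```

>>> drive_tool:
  moves: "0 0 -.004 0 1;0 0 0 0 1"

```text
time: 53.52
ee_pos: [0.5164, 0.1287, 0.1235]
eef_rot: [0.504, 0.496, -0.504, 0.496]
ft_force: [0.1, -0.6, -1.1]
width: 0.0303
```

>>> drive_tool:
  moves: "0 0 -.004 0 1;0 0 0 0 1"

```text
time: 53.78
ee_pos: [0.5168, 0.1289, 0.1205]
eef_rot: [0.505, 0.495, -0.504, 0.496]
ft_force: [-1.4, -0.3, 7.5]
width: 0.0299
```

```bash
python3 look.py scene 410 170 e6
```

```text
t 53.77 pos [0.5168 0.1289 0.1205] jawyaw -1.0 x [ 0.  0. -1.] F [-1.38 -0.29  7.53] T [-0.167  0.452  0.021] w 0.0299 q [ 0.28  0.3  -0.7   1.81  0.22  1.1  -0.51]
```

View pics/e6.png

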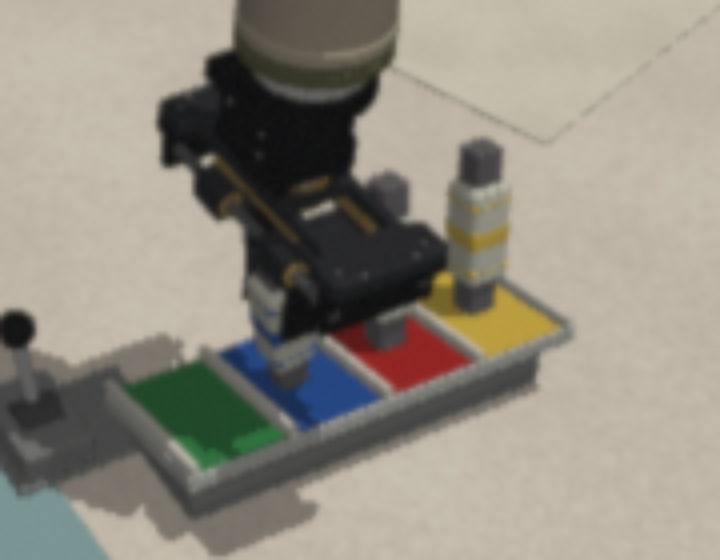

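>>> drive_tool:
  moves: "0 .003 0 0 1;0 .003 .001 0 1;0 .003 0 0 1;0 .003 .001 0 1;0 .003 0 0 1;0 .003 0 0 1;0 0 0 0 1"
  newtons: 6

```text
time: 54.7
ee_pos: [0.5162, 0.147, 0.1214]
eef_rot: [-0.504, -0.496, 0.504, -0.496]
ft_force: [-0.3, 0.0, -2.1]
width: 0.0299
```

```bash
python3 look.py scene 410 170 e7
```

```text
t 54.7 pos [0.5162 0.147  0.1214] jawyaw -0.9 x [-0.  0. -1.] F [-0.31  0.01 -2.07] T [-0.034 -0.042 -0.001] w 0.0299 q [ 0.25  0.31 -0.71  1.8   0.23  1.11 -0.55]
```

View pics/e7.png

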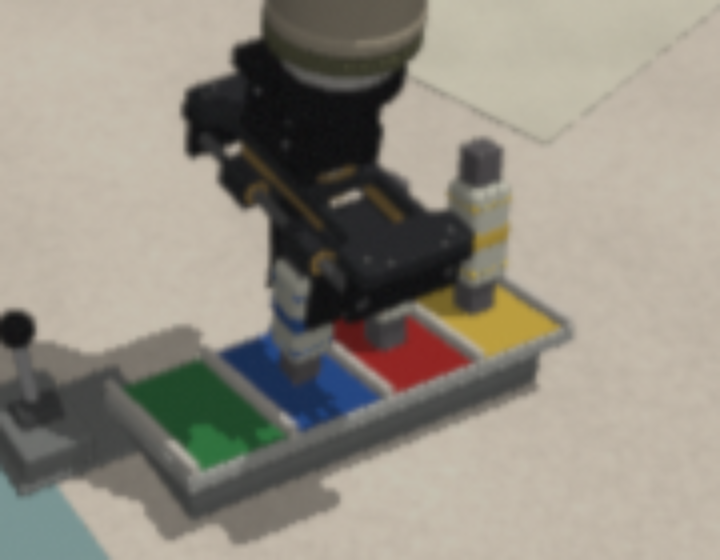

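>>> drive_tool:
  moves: "0 -.006 0 0 1;0 0 -.004 0 1;0 0 -.002 0 1;0 0 0 0 1;0 .003 0 0 1;0 .003 0 0 1;0 .003 0 0 1;0 .003 0 0 1;0 0 0 0 1"
  newtons: 5

```text
time: 55.88
ee_pos: [0.5166, 0.153, 0.1157]
eef_rot: [0.504, 0.496, -0.504, 0.496]
ft_force: [0.8, -1.2, 1.6]
width: 0.0297
```

```bash
python3 look.py scene 410 170 e8
```

```text
t 55.88 pos [0.5166 0.153  0.1157] jawyaw -1.0 x [ 0.  0. -1.] F [ 0.79 -1.23  1.63] T [-0.12  -0.579  0.022] w 0.0297 q [ 0.24  0.33 -0.71  1.8   0.24  1.1  -0.57]
```

View pics/e8.png

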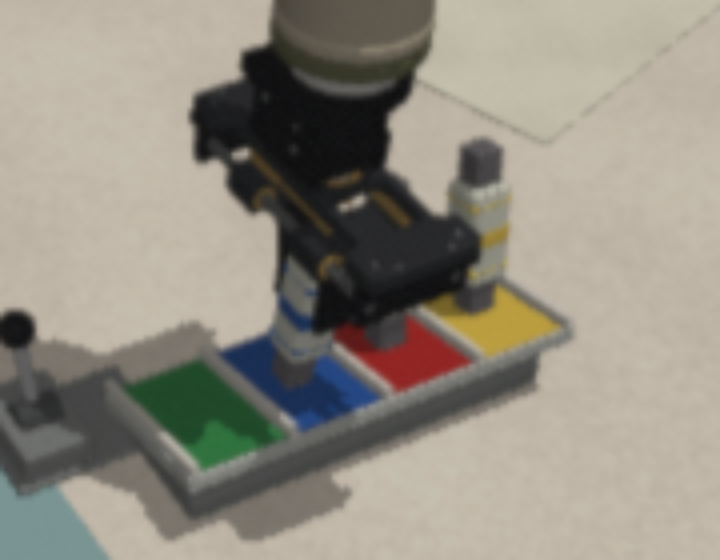

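>>> drive_tool:
  moves: "0 0 .001 0 1;0 0 0 0 .66;0 0 0 0 .63;0 0 0 0 .6;0 0 0 0 .57;0 0 0 0 .54;0 0 0 0 .51;0 0 0 0 .48;0 0 0 0 .45;0 0 0 0 .42;0 0 0 0 .39;0 0 0 0 .36;0 0 0 0 .33;0 0 0 0 .3;0 0 0 0 .27;0 0 0 0 .24;0 0 0 0 .2;0 0 0 0 .16;0 0 0 0 .1;0 0 0 0 .05"

```text
time: 58.42
ee_pos: [0.5164, 0.1527, 0.1166]
eef_rot: [0.504, 0.496, -0.504, 0.496]
ft_force: [-0.5, 0.3, 0.6]
width: 0.0804
```

```bash
python3 look.py scene 410 170 e9
```

```text
t 58.42 pos [0.5164 0.1527 0.1166] jawyaw -1.0 x [ 0.  0. -1.] F [-0.52  0.28  0.57] T [-0.03  -0.053 -0.024] w 0.0804 q [ 0.24  0.32 -0.71  1.8   0.23  1.1  -0.57]
```

View pics/e9.png

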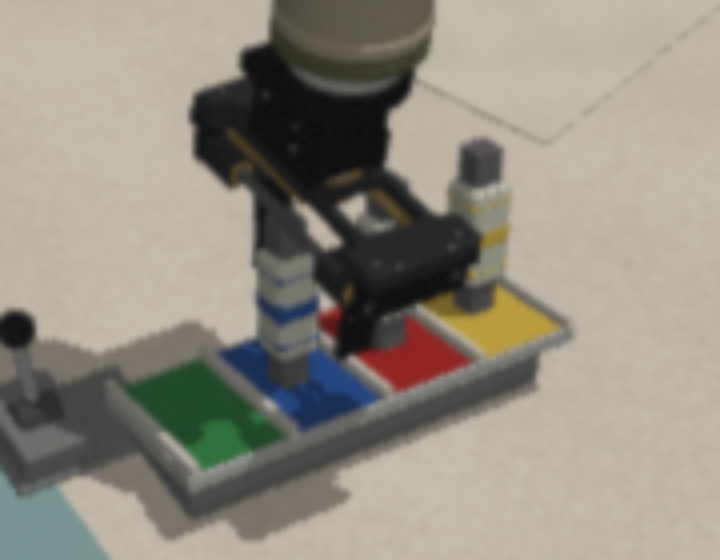

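>>> drive_tool:
  moves: "0 0 .05 0 0;0 0 .06 0 0;-.01 -.048 0 -2.3 0;-.01 -.048 0 -2.3 0;-.01 -.048 0 -2.3 0;-.01 -.048 0 -2.3 0;-.01 -.048 0 -2.3 0;-.01 -.048 0 -2.3 0;-.01 -.048 0 -2.3 0;-.01 -.048 0 -2.3 0;-.01 -.048 0 -2.3 0;-.012 -.046 0 -2.3 0;0 0 -.05 0 .15;0 0 -.05 0 .2;0 0 0 0 .3;0 0 0 0 .3"
  newtons: 7

```text
time: 60.48
ee_pos: [0.4153, -0.3258, 0.1285]
eef_rot: [0.593, 0.385, -0.593, 0.386]
ft_force: [-0.9, -0.8, 0.7]
width: 0.0629
```

```bash
python3 look.py scene 200 240 f1; python3 look.py scene 410 170 f0
```

```text
t 60.48 pos [ 0.4153 -0.3258  0.1285] jawyaw -24.0 x [ 0. -0. -1.] F [-0.92 -0.84  0.69] T [-0.005 -0.141  0.001] w 0.0629 q [ 0.85  0.22 -0.3   1.84  0.07  1.09  0.1 ]
t 60.52 pos [ 0.4156 -0.326   0.129 ] jawyaw -24.0 x [ 0. -0. -1.] F [-0.09 -0.03  0.55] T [ 0.01  -0.075  0.042] w 0.0622 q [ 0.85  0.22 -0.3   1.83  0.07  1.09  0.1 ]
```

View pics/f1.png

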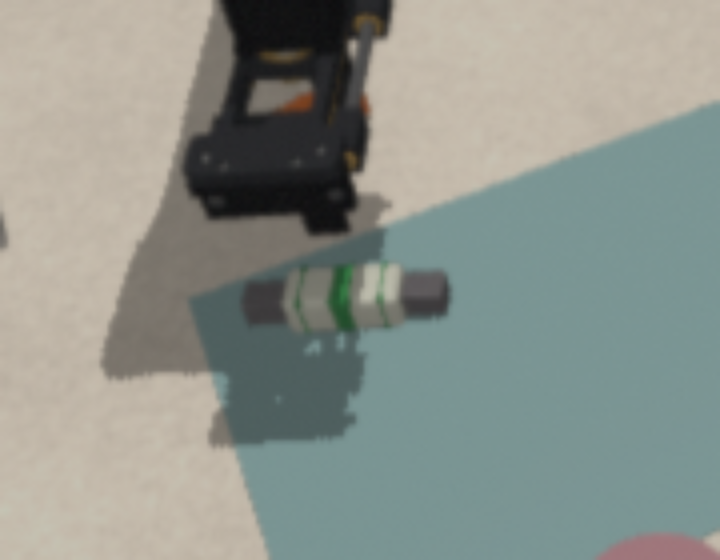

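View pics/f0.png

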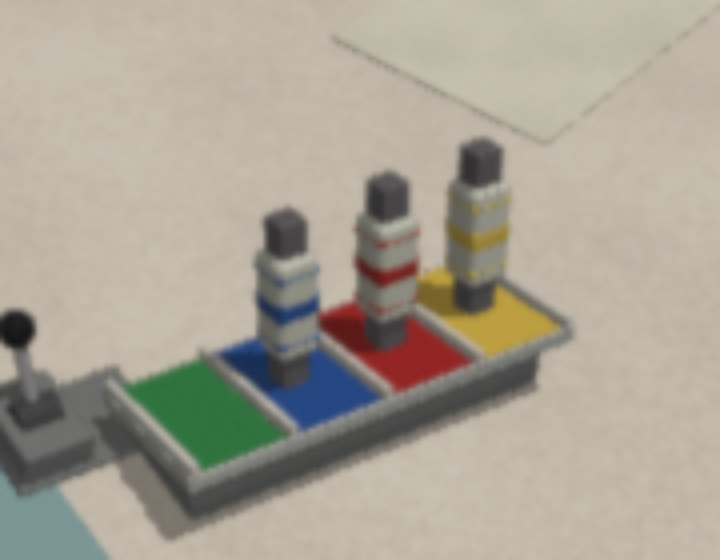

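Three stand. Green next.

>>> drive_tool:
  moves: "-.001 .001 -.05 0 .3;0 0 -.042 0 .3;0 0 -.022 0 .3;0 0 0 0 .4;0 0 0 0 1;0 0 0 0 1;0 0 0 0 1;0 0 0 0 1;0 0 0 0 1;0 0 .01 0 1;0 0 .01 0 1;0 0 .01 0 1;0 0 .01 0 1;0 0 .01 0 1;0 0 .01 0 1;0 0 .01 0 1;0 0 0 0 1;0 0 0 0 1"
  newtons: 7

```text
time: 62.82
ee_pos: [0.4132, -0.3242, 0.0823]
eef_rot: [-0.593, -0.385, 0.593, -0.385]
ft_force: [0.8, 1.0, -2.0]
width: 0.0299
```

```bash
python3 look.py scene 200 240 f2; python3 -c "
from h import *
mom()"
```

```text
t 62.83 pos [ 0.4132 -0.3242  0.0823] jawyaw -24.0 x [-0.  0. -1.] F [ 0.81  0.98 -2.03] T [-0.068 -0.042 -0.013] w 0.0299 q [ 0.84  0.27 -0.3   1.88  0.09  1.    0.08]
F [ 0.3  -0.06 -2.11] moment 0.0426 sd 0.024 across -0.0695 d [0.41 0.91 0.  ]
```

View pics/f2.png

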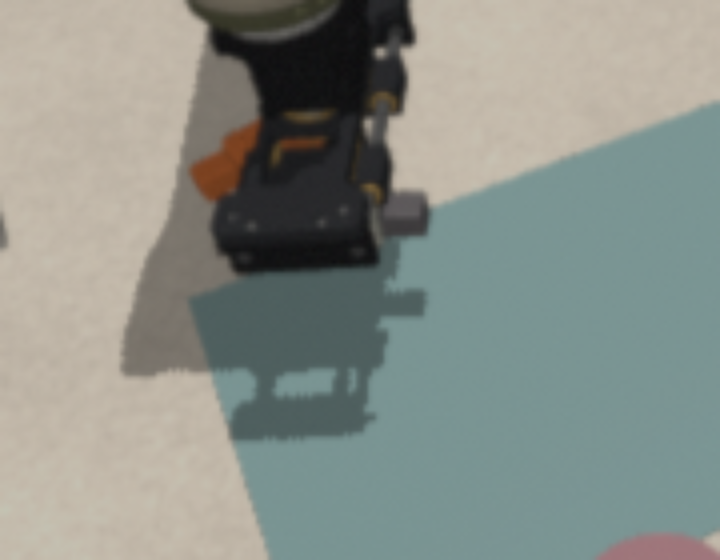

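>>> drive_tool:
  moves: "0 0 -.035 0 1;0 0 -.031 0 1;0 0 0 0 1;0 0 0 0 .5;0 0 0 0 .4;0 0 .05 0 .3;-.016 -.037 0 0 .3;0 0 -.025 0 .3;0 0 -.027 0 .3;0 0 0 0 .3;0 0 0 0 1;0 0 0 0 1;0 0 0 0 1;0 0 0 0 1;0 0 0 0 1"
  newtons: 7

```text
time: 65.15
ee_pos: [0.3975, -0.3615, 0.0149]
eef_rot: [0.593, 0.385, -0.593, 0.385]
ft_force: [-1.1, 1.0, 4.4]
width: 0.0302
```

>>> drive_tool:
  moves: "0 0 .01 0 1;0 0 .01 0 1;0 0 .01 0 1;0 0 .01 0 1;0 0 .01 0 1;0 0 .01 0 1;0 0 .01 0 1;0 0 .01 0 1;0 0 .01 0 1;0 0 .005 0 1;0 0 0 0 1;0 0 0 0 1"
  newtons: 5

```text
time: 66.65
ee_pos: [0.3971, -0.3612, 0.1092]
eef_rot: [-0.593, -0.385, 0.593, -0.385]
ft_force: [-0.2, 0.3, -2.6]
width: 0.03
```

```bash
python3 look.py scene 200 220 f3
```

```text
t 66.65 pos [ 0.3971 -0.3612  0.1092] jawyaw -24.0 x [-0.  0. -1.] F [-0.21  0.34 -2.58] T [-0.093 -0.048  0.028] w 0.03 q [ 0.9   0.26 -0.28  1.83  0.08  1.06  0.17]
```

View pics/f3.png

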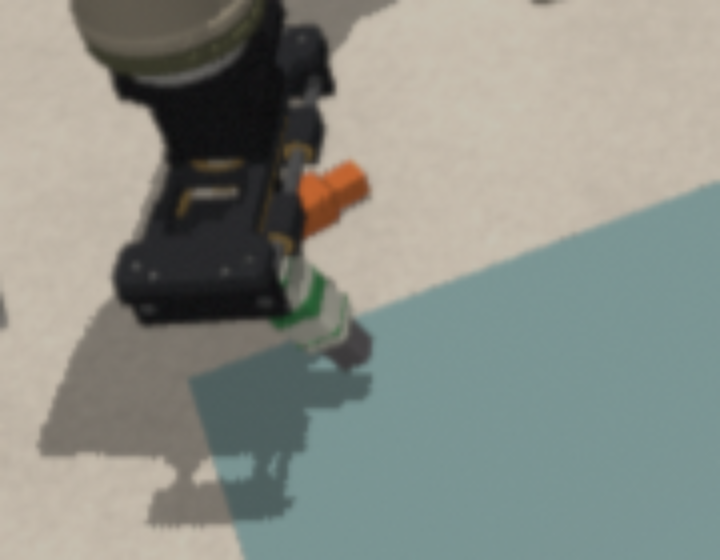

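Heavy end is swinging down. Slacken a little to let it finish.

>>> drive_tool:
  moves: "0 0 .003 0 1;0 0 0 0 1;0 0 0 0 1"
  newtons: 3.2

```text
time: 67.08
ee_pos: [0.3973, -0.3613, 0.1125]
eef_rot: [0.593, 0.385, -0.593, 0.385]
ft_force: [0.1, 0.1, -1.9]
width: 0.03
```

```bash
python3 look.py scene 200 220 f4
```

```text
t 67.08 pos [ 0.3973 -0.3613  0.1125] jawyaw -24.0 x [ 0. -0. -1.] F [ 0.06  0.08 -1.87] T [-0.05  0.01  0.04] w 0.03 q [ 0.9   0.26 -0.28  1.83  0.08  1.07  0.17]
```

View pics/f4.png

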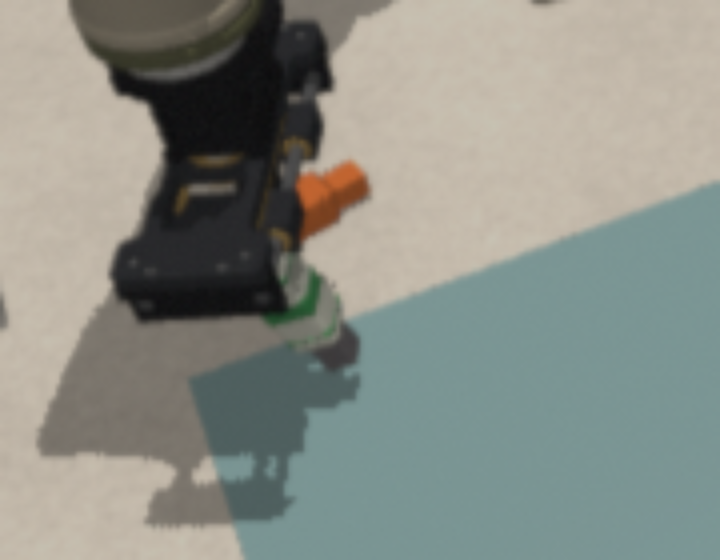

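>>> drive_tool:
  moves: "0 0 .004 0 1;0 0 -.004 0 1;0 0 .004 0 1;0 0 -.004 0 1;0 0 0 0 1"
  newtons: 3

```text
time: 67.75
ee_pos: [0.3971, -0.3612, 0.1122]
eef_rot: [-0.593, -0.385, 0.593, -0.385]
ft_force: [-0.1, -0.1, -2.3]
width: 0.0297
```

```bash
python3 look.py scene 200 220 f5
```

```text
t 67.75 pos [ 0.3971 -0.3612  0.1122] jawyaw -24.0 x [-0.  0. -1.] F [-0.08 -0.11 -2.31] T [-0.056 -0.032 -0.074] w 0.0297 q [ 0.9   0.26 -0.28  1.83  0.08  1.07  0.17]
```

View pics/f5.png

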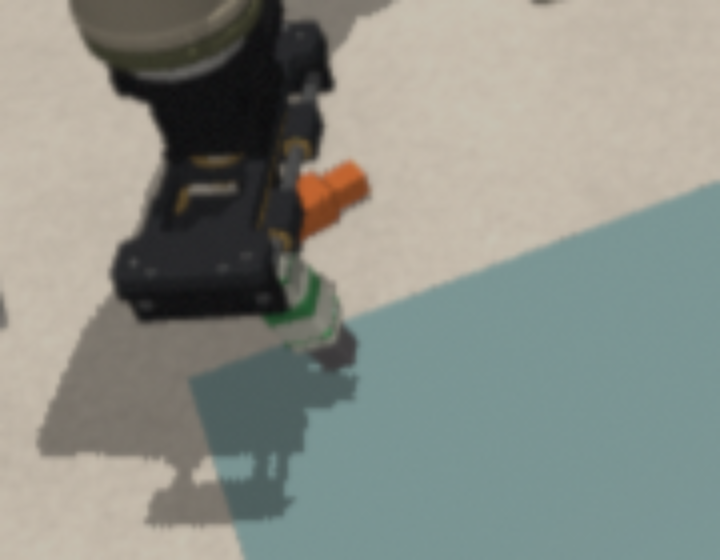

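>>> drive_tool:
  moves: "0 0 0 0 1;0 0 .05 0 1;0 0 .05 0 1;.014 .05 0 3 1;.015 .05 0 3 1;.015 .05 0 3 1;.015 .05 0 3 1;.015 .05 0 3 1;.015 .05 0 3 1;.015 .05 0 3 1;.015 .053 0 2 1;0 0 0 0 1;0 0 -.03 0 1;0 0 -.025 0 1;0 0 0 0 1;0 0 0 0 1"
  newtons: 20

```text
time: 69.8
ee_pos: [0.5169, 0.0415, 0.1587]
eef_rot: [0.505, 0.495, -0.504, 0.496]
ft_force: [0.5, -0.5, -1.5]
width: 0.0297
```

```bash
python3 look.py scene 390 170 f6
```

```text
t 69.8 pos [0.5169 0.0415 0.1587] jawyaw -1.0 x [ 0.  0. -1.] F [ 0.49 -0.5  -1.49] T [-0.005 -0.068 -0.039] w 0.0297 q [ 0.43  0.22 -0.66  1.81  0.14  1.16 -0.3 ]
```

View pics/f6.png

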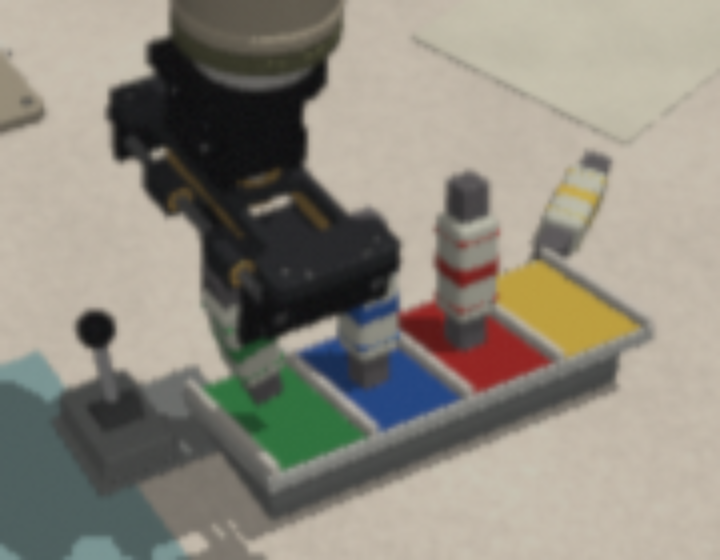

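>>> drive_tool:
  moves: "0 0 -.012 0 1;0 0 -.012 0 1;0 0 -.004 0 1;0 0 0 0 1;0 0 0 0 1"
  newtons: 8

```text
time: 70.47
ee_pos: [0.5166, 0.0415, 0.1298]
eef_rot: [0.504, 0.495, -0.504, 0.496]
ft_force: [-0.4, -2.0, 4.6]
width: 0.0301
```

>>> drive_tool:
  moves: "0 0 -.004 0 1;0 0 0 0 1"

```text
time: 70.72
ee_pos: [0.5167, 0.0415, 0.1261]
eef_rot: [0.504, 0.495, -0.504, 0.496]
ft_force: [-2.5, -1.9, 9.0]
width: 0.0297
```

>>> drive_tool:
  moves: "0 0 -.004 0 1;0 0 0 0 1"

```text
time: 70.97
ee_pos: [0.5167, 0.0415, 0.1222]
eef_rot: [0.504, 0.495, -0.504, 0.496]
ft_force: [-2.4, -2.3, 9.3]
width: 0.03
```

>>> drive_tool:
  moves: "0 .003 0 0 1;0 .003 .001 0 1;0 .003 0 0 1;0 .003 .001 0 1;0 .003 0 0 1;0 .003 0 0 1;0 .003 0 0 1;0 0 0 0 1"
  newtons: 6

```text
time: 71.97
ee_pos: [0.5163, 0.063, 0.1235]
eef_rot: [0.504, 0.496, -0.504, 0.496]
ft_force: [-0.7, 0.6, -3.0]
width: 0.0299
```

```bash
python3 look.py scene 390 170 f7
```

```text
t 71.97 pos [0.5163 0.063  0.1235] jawyaw -1.0 x [-0.  0. -1.] F [-0.71  0.59 -3.04] T [-0.058 -0.055 -0.028] w 0.0299 q [ 0.38  0.26 -0.67  1.84  0.18  1.1  -0.37]
```

View pics/f7.png

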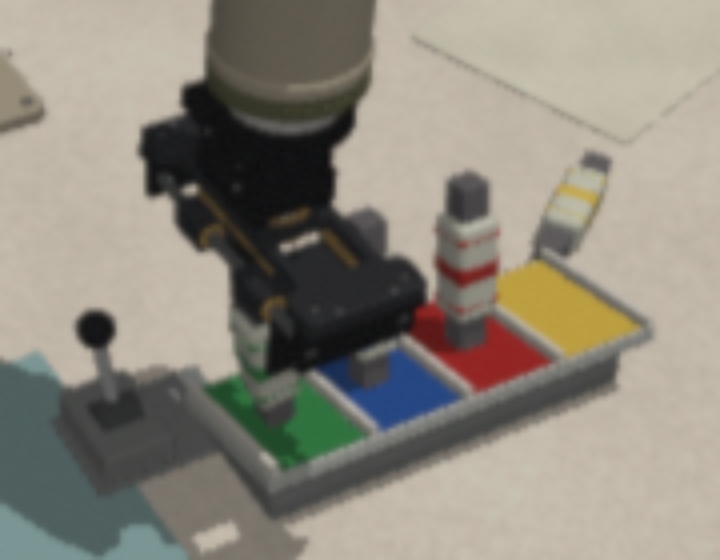

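>>> drive_tool:
  moves: "0 -.003 -.003 0 1;0 0 -.004 0 1;0 0 -.002 0 1;0 .003 0 0 1;0 .003 0 0 1;0 .003 0 0 1;0 .003 0 0 1;0 .003 0 0 1;0 .002 0 0 1;0 0 0 0 1"
  newtons: 5

```text
time: 73.28
ee_pos: [0.516, 0.0769, 0.1143]
eef_rot: [-0.504, -0.496, 0.504, -0.496]
ft_force: [-0.6, -0.7, -1.4]
width: 0.0301
```

```bash
python3 look.py scene 390 170 f8
```

```text
t 73.28 pos [0.516  0.0769 0.1143] jawyaw -1.0 x [-0.  0. -1.] F [-0.6  -0.73 -1.42] T [0.038 0.003 0.063] w 0.0301 q [ 0.36  0.28 -0.67  1.85  0.2   1.08 -0.4 ]
```

View pics/f8.png

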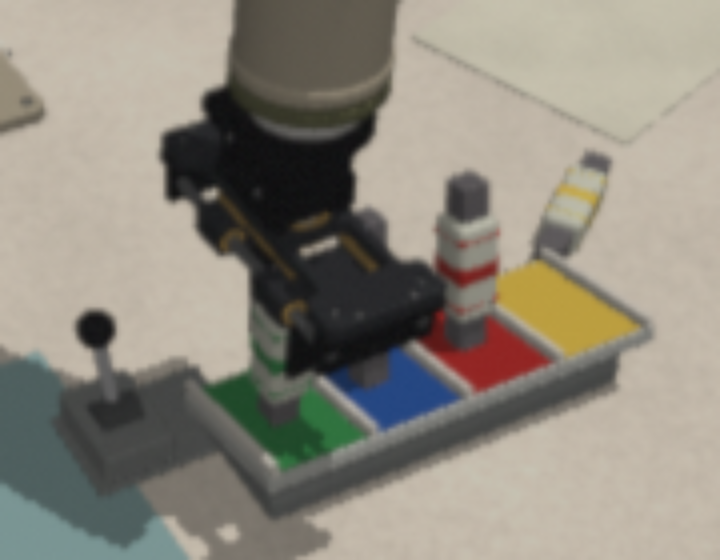

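>>> drive_tool:
  moves: "0 0 -.002 0 1;0 0 0 0 1;0 0 0 0 .66;0 0 0 0 .63;0 0 0 0 .6;0 0 0 0 .57;0 0 0 0 .54;0 0 0 0 .51;0 0 0 0 .48;0 0 0 0 .45;0 0 0 0 .42;0 0 0 0 .39;0 0 0 0 .36;0 0 0 0 .33;0 0 0 0 .3;0 0 0 0 .26;0 0 0 0 .22;0 0 0 0 .17;0 0 0 0 .1;0 0 0 0 .05"

```text
time: 75.82
ee_pos: [0.5164, 0.0767, 0.1126]
eef_rot: [0.504, 0.496, -0.504, 0.496]
ft_force: [-0.8, 0.2, -0.1]
width: 0.0801
```

```bash
python3 look.py scene 390 170 f9
```

```text
t 75.83 pos [0.5164 0.0767 0.1126] jawyaw -1.0 x [ 0.  0. -1.] F [-0.78  0.2  -0.07] T [-0.026 -0.127  0.002] w 0.0801 q [ 0.36  0.28 -0.67  1.85  0.2   1.08 -0.41]
```

View pics/f9.png

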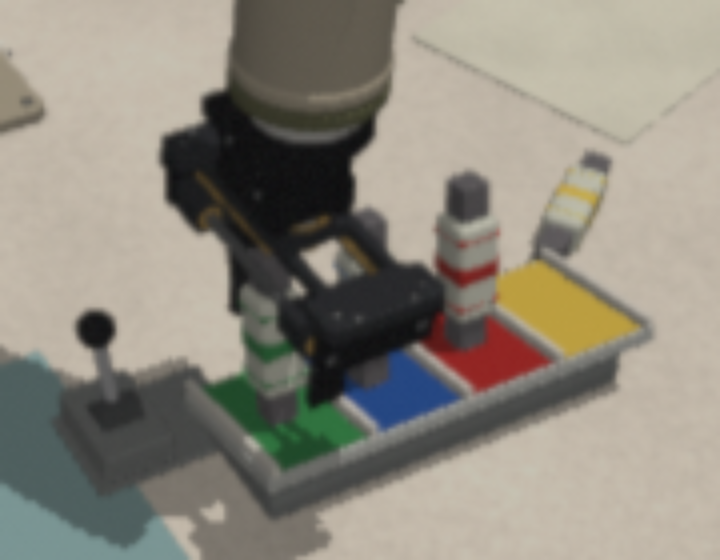

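Green stands. Rise straight up, then look at the knocked yellow.

>>> drive_tool:
  moves: "0 0 .04 0 0;0 0 .05 0 0;0 0 .05 0 0;0 -.05 0 0 0;0 -.05 0 0 0;0 -.05 0 0 0;0 0 0 0 0"

```text
time: 76.75
ee_pos: [0.5159, -0.078, 0.2522]
eef_rot: [-0.506, -0.494, 0.506, -0.494]
ft_force: [0.2, 1.0, -0.3]
width: 0.0872
```

```bash
python3 look.py scene 410 160 g1; python3 look.py top 220 200 g2
```

```text
t 76.75 pos [ 0.5159 -0.078   0.2522] jawyaw -1.4 x [-0. -0. -1.] F [ 0.21  0.96 -0.3 ] T [ 0.025 -0.114  0.055] w 0.0872 q [ 0.59  0.14 -0.57  1.68  0.08  1.35 -0.02]
t 76.8 pos [ 0.5162 -0.075   0.2524] jawyaw -1.2 x [-0.  0. -1.] F [ 0.13  0.55 -0.11] T [ 0.065 -0.075 -0.063] w 0.087 q [ 0.59  0.14 -0.58  1.68  0.08  1.35 -0.02]
```

View pics/g1.png

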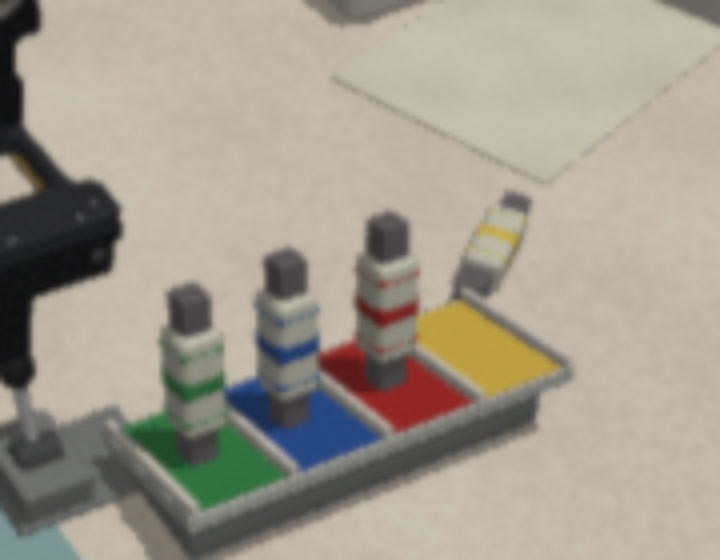

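View pics/g2.png

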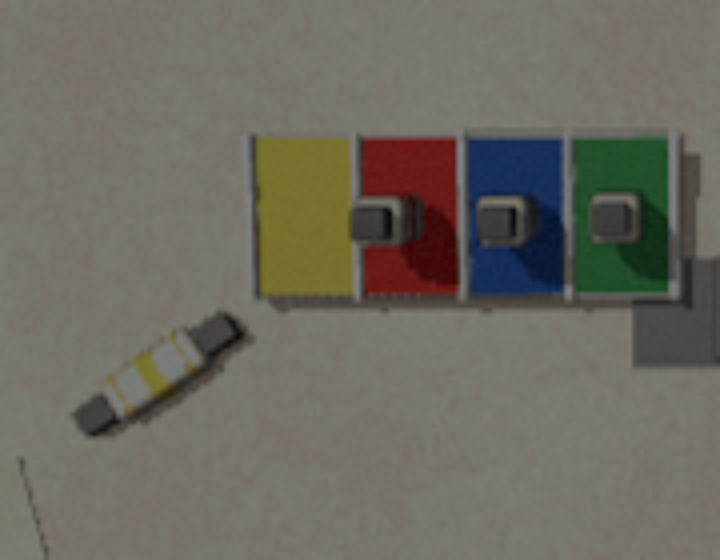

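Run:
```python
from h import *
c=cams.camera("top")
a=ray(c,185,213,.024);b=ray(c,154.25,233,.024);m=ray(c,167.5,222.5,.03)
d=(b-a)[:2];print(a.round(4),b.round(4),(a+b)[:2]/2,m.round(4),np.linalg.norm(d),np.degrees(np.arctan2(d[1],d[0])))
print(floats(c).get("yellow"))
m2=cmask(c,"yellow",90)
for s,ce,_ in blobs(m2,10,400): print(ce,ray(c,*ce,.03).round(4))
s=cams.camera("scene")
for st_,ce,_ in blobs(cmask(s,"yellow",90),10,300): print("scene",ce,ray(s,*ce,.025).round(4))
```

```text
[0.442  0.3483 0.024 ] [0.3905 0.4289 0.024 ] [0.41621837 0.38859998] [0.4171 0.3922 0.03  ] 0.09562142950091633 122.61308658932045
[(array([0.4135, 0.3902]), array([0.4153, 0.3925]), np.float64(0.094), np.float64(-55.8))]
[168.2        223.86666667] [0.4135 0.3902 0.03  ]
scene [444.10344828 148.03448276] [0.4174 0.4002 0.025 ]
```

>>> drive_tool:
  moves: "-.011 .048 0 3.5 0;-.011 .048 0 3.5 0;-.011 .048 0 3.5 0;-.011 .048 0 3.5 0;-.011 .048 0 3.5 0;-.011 .048 0 3.5 0;-.011 .048 0 3.5 0;-.011 .048 0 3.5 0;-.011 .048 0 3.5 0;-.011 .05 0 3 0;0 0 -.05 0 .15;0 0 -.05 0 .2;0 0 -.02 0 .3;0 0 0 0 .3"
  newtons: 7

```text
time: 78.7
ee_pos: [0.4057, 0.4089, 0.1324]
eef_rot: [0.334, 0.623, -0.335, 0.623]
ft_force: [0.1, 0.4, 0.1]
width: 0.0626
```

```bash
python3 look.py scene 450 130 g3
```

```text
t 78.7 pos [0.4057 0.4089 0.1324] jawyaw 33.6 x [-0. -0. -1.] F [0.14 0.37 0.08] T [ 0.002 -0.084  0.009] w 0.0626 q [-0.13  0.46 -0.92  1.68  0.39  1.2  -0.56]
```

View pics/g3.png

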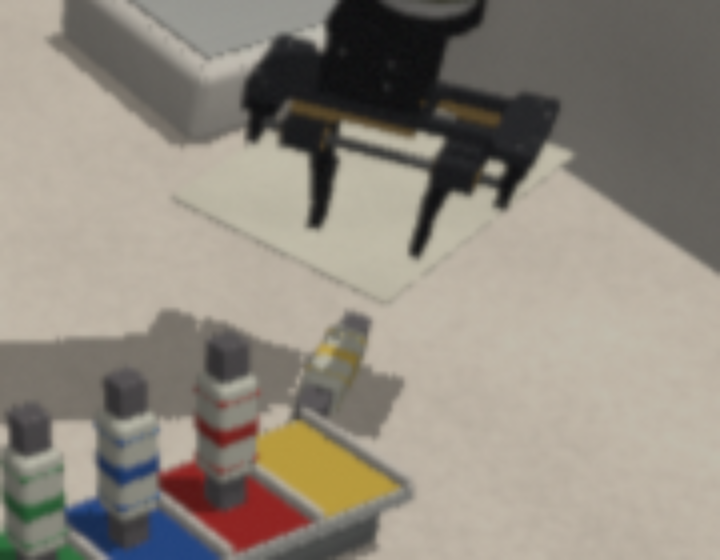

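>>> drive_tool:
  moves: "0 0 -.05 0 .3;0 0 -.045 0 .3;0 0 -.022 0 .3;0 0 0 0 .4;0 0 0 0 .4;0 0 0 0 1;0 0 0 0 1;0 0 0 0 1;0 0 0 0 1;0 0 0 0 1"

```text
time: 80.0
ee_pos: [0.4066, 0.4089, 0.0159]
eef_rot: [0.335, 0.623, -0.334, 0.623]
ft_force: [0.5, 0.0, 4.6]
width: 0.0304
```

```bash
python3 look.py scene 450 130 g4
```

```text
t 80.0 pos [0.4066 0.4089 0.0159] jawyaw 33.5 x [ 0.  0. -1.] F [0.54 0.05 4.59] T [-0.073 -0.238  0.025] w 0.0304 q [-0.2   0.6  -0.83  1.77  0.52  1.01 -0.65]
```

View pics/g4.png

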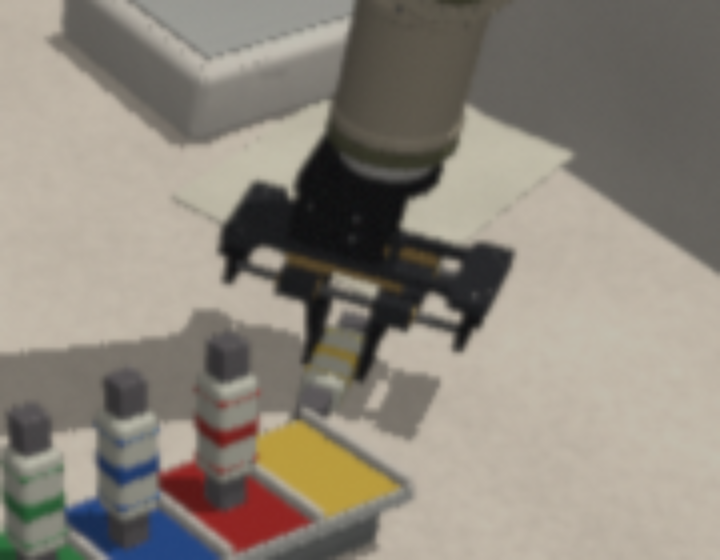

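>>> drive_tool:
  moves: "-.002 0 .01 0 1;-.002 0 .01 0 1;-.002 0 .01 0 1;-.002 0 .01 0 1;-.002 0 .01 0 1;0 0 .01 0 1;0 0 .01 0 1;0 0 .01 0 1;0 0 .01 0 1;0 0 .005 0 1;0 0 0 0 1;0 0 0 0 1"
  newtons: 5

```text
time: 81.55
ee_pos: [0.3963, 0.4084, 0.1102]
eef_rot: [0.334, 0.623, -0.335, 0.623]
ft_force: [-0.2, -0.0, -2.9]
width: 0.0297
```

```bash
python3 look.py scene 450 130 g5; python3 -c "
from h import *
mom(4)"
```

```text
t 81.55 pos [0.3963 0.4084 0.1102] jawyaw 33.5 x [-0. -0. -1.] F [-0.18 -0.   -2.89] T [ 0.062 -0.125  0.03 ] w 0.0297 q [-0.14  0.47 -0.91  1.72  0.4   1.15 -0.59]
F [-0.15 -0.28 -2.82] moment 0.029 sd 0.026 across -0.123 d [-0.55  0.83  0.  ]
```

View pics/g5.png

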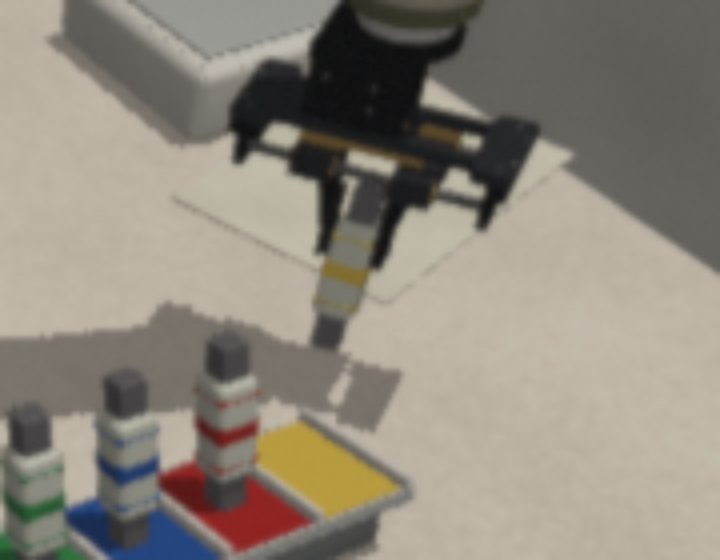

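>>> drive_tool:
  moves: "0 0 0 0 1;0 0 .05 0 1;0 0 .05 0 1;.024 -.022 0 -7 1;.025 -.022 0 -7 1;.025 -.022 0 -7 1;.025 -.022 0 -7 1;.024 -.022 0 -6.5 1;0 0 0 0 1;0 0 -.03 0 1;0 0 -.025 0 1;0 0 0 0 1;0 0 0 0 1"
  newtons: 20

```text
time: 83.42
ee_pos: [0.5194, 0.2994, 0.1567]
eef_rot: [0.504, 0.496, -0.504, 0.496]
ft_force: [-0.1, 0.2, -2.7]
width: 0.0302
```

```bash
python3 look.py scene 440 160 g6
```

```text
t 83.42 pos [0.5194 0.2994 0.1567] jawyaw -0.9 x [ 0.  0. -1.] F [-0.07  0.2  -2.67] T [ 0.018 -0.114  0.02 ] w 0.0302 q [ 0.01  0.44 -0.77  1.6   0.32  1.24 -0.84]
```

View pics/g6.png

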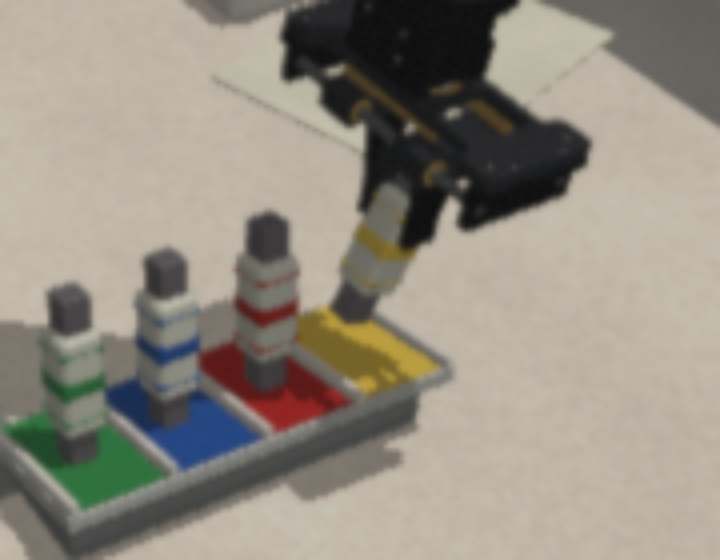

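>>> drive_tool:
  moves: "0 .012 0 0 1;0 0 -.012 0 1;0 0 -.006 0 1;0 0 0 0 1;0 0 0 0 1"
  newtons: 8

```text
time: 84.1
ee_pos: [0.5195, 0.3105, 0.1376]
eef_rot: [0.504, 0.496, -0.504, 0.496]
ft_force: [0.0, 0.4, -2.1]
width: 0.03
```

>>> drive_tool:
  moves: "0 0 -.004 0 1;0 0 0 0 1"

```text
time: 84.35
ee_pos: [0.5192, 0.3105, 0.1333]
eef_rot: [-0.504, -0.496, 0.504, -0.496]
ft_force: [0.7, 0.4, -2.7]
width: 0.0298
```

>>> drive_tool:
  moves: "0 0 -.004 0 1;0 0 0 0 1"

```text
time: 84.6
ee_pos: [0.5192, 0.3105, 0.1292]
eef_rot: [-0.504, -0.496, 0.504, -0.496]
ft_force: [-1.1, 0.0, -2.5]
width: 0.03
```

>>> drive_tool:
  moves: "0 0 -.004 0 1;0 0 0 0 1"

```text
time: 84.85
ee_pos: [0.5197, 0.3115, 0.1264]
eef_rot: [0.505, 0.496, -0.504, 0.496]
ft_force: [-0.8, 0.9, 3.7]
width: 0.0299
```

>>> drive_tool:
  moves: "0 0 -.004 0 1;0 -.003 -.001 0 1;0 -.003 0 0 1;0 -.003 0 0 1;0 -.003 0 0 1;0 -.003 0 0 1;0 -.003 0 0 1;0 0 0 0 1"
  newtons: 6

```text
time: 85.85
ee_pos: [0.5195, 0.2925, 0.1209]
eef_rot: [0.504, 0.496, -0.504, 0.496]
ft_force: [-2.1, 0.6, 5.7]
width: 0.0299
```

```bash
python3 look.py scene 440 160 g7
```

```text
t 85.85 pos [0.5195 0.2925 0.1209] jawyaw -1.0 x [ 0.  0. -1.] F [-2.09  0.63  5.74] T [-0.103  0.304 -0.073] w 0.0299 q [ 0.01  0.46 -0.76  1.64  0.34  1.17 -0.85]
```

View pics/g7.png

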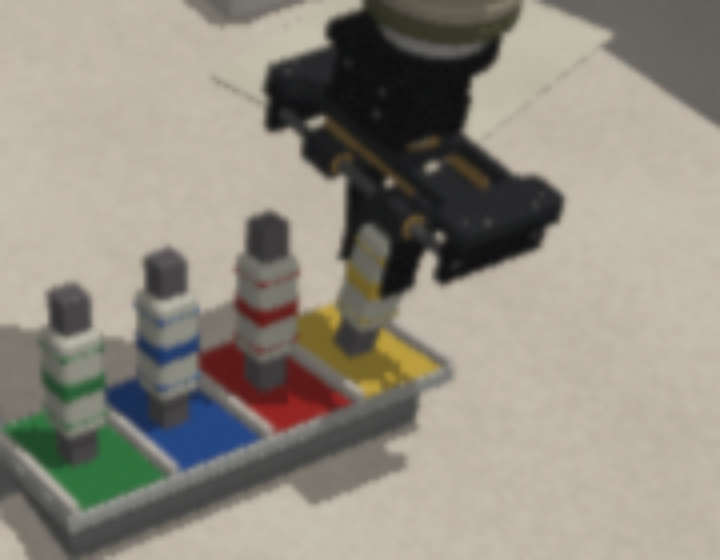

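>>> drive_tool:
  moves: "0 0 .002 0 1;0 0 0 0 .66;0 0 0 0 .63;0 0 0 0 .6;0 0 0 0 .57;0 0 0 0 .54;0 0 0 0 .51;0 0 0 0 .48;0 0 0 0 .45;0 0 0 0 .42;0 0 0 0 .39;0 0 0 0 .36;0 0 0 0 .33;0 0 0 0 .3;0 0 0 0 .27;0 0 0 0 .24;0 0 0 0 .2;0 0 0 0 .16;0 0 0 0 .1;0 0 0 0 .05"

```text
time: 88.4
ee_pos: [0.5194, 0.2927, 0.1226]
eef_rot: [0.504, 0.496, -0.504, 0.496]
ft_force: [0.2, -0.6, -0.3]
width: 0.08
```

```bash
python3 look.py scene 440 160 g8
```

```text
t 88.4 pos [0.5194 0.2927 0.1226] jawyaw -1.0 x [ 0.  0. -1.] F [ 0.22 -0.63 -0.33] T [ 0.059 -0.065  0.03 ] w 0.08 q [ 0.01  0.46 -0.76  1.64  0.34  1.17 -0.85]
```

View pics/g8.png

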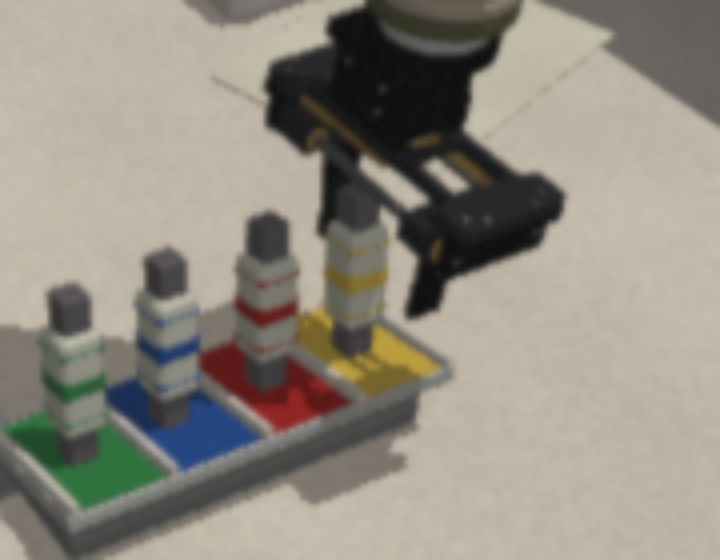

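>>> drive_tool:
  moves: "0 0 .04 0 0;0 0 .05 0 0;0 0 .05 0 .3;-.03 -.05 0 0 .6;-.04 -.06 0 0 1;-.04 -.06 0 0 1;-.03 -.06 0 0 1;0 0 0 0 1;0 0 0 0 1"

```text
time: 89.58
ee_pos: [0.3923, 0.0832, 0.2629]
eef_rot: [0.505, 0.495, -0.504, 0.496]
ft_force: [-0.3, 0.4, 0.5]
width: 0.0253
```

Run:
```python
from h import *
st()
cs=cams.camera("scene");ct=cams.camera("top")
for n,c in(("s",cs),("t",ct)): cv2.imwrite(f"pics/h_{n}.png",c["color"][:,:,::-1])
for n,c,(u,v) in(("s",cs,(323,183)),("t",ct,(317,208))):
    g=c["color"].max(2);m=(g<30).astype(np.uint8)
    for s,ce,_ in blobs(m,15,400):
        if np.hypot(*(ce-[u,v]))<30: print(n,s,ce.round(1))
```

```text
t 89.58 pos [0.3923 0.0832 0.2629] jawyaw -1.0 x [ 0. -0. -1.] F [-0.32  0.37  0.45] T [ 0.054 -0.102  0.001] w 0.0253 q [ 0.47 -0.19 -0.68  1.92 -0.12  1.37 -0.2 ]
s [320 179   8   7  40] [323.6 182.2]
t [312 203  11  18 161] [317.3 211.4]
```

View pics/h_s.png

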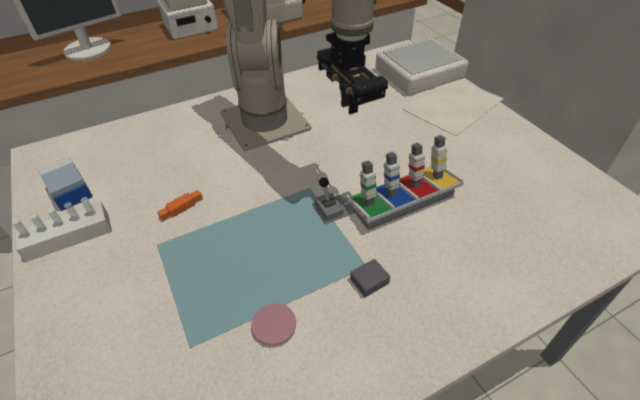

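View pics/h_t.png

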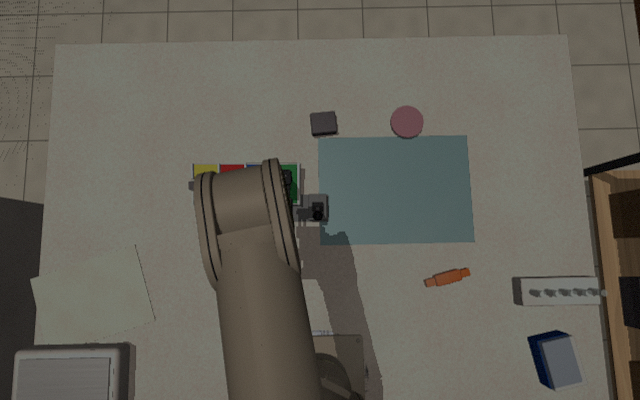

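Run:
```python
from h import *
cs=cams.camera("scene");ct=cams.camera("top")
for z in(.075,.08,.085): print(z,ray(cs,323.6,182.4,z).round(4),ray(ct,317.5,213,z).round(4),ray(ct,317.5,210,z).round(4))
cv2.imwrite("pics/h2.png",cv2.resize(np.hstack([cs["color"][160:225,290:350],ct["color"][180:245,290:350]])[:,:,::-1],None,fx=6,fy=6,interpolation=cv2.INTER_NEAREST))
```

```text
0.075 [ 0.4235 -0.0011  0.075 ] [ 0.4293 -0.0057  0.075 ] [ 0.437  -0.0059  0.075 ]
0.08 [ 0.4281 -0.0035  0.08  ] [ 0.4289 -0.0057  0.08  ] [ 0.4365 -0.0059  0.08  ]
0.085 [ 0.4328 -0.0059  0.085 ] [ 0.4284 -0.0056  0.085 ] [ 0.436  -0.0058  0.085 ]
```

View pics/h2.png

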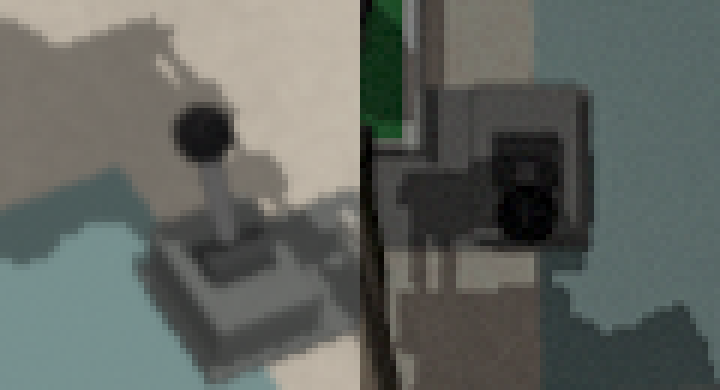

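>>> drive_tool:
  moves: "0 -.045 0 0 0;.025 -.045 0 0 0;.025 0 0 0 0;0 0 -.05 0 0;0 0 -.04 0 0;0 0 0 0 0;0 0 0 0 0"

```text
time: 90.65
ee_pos: [0.443, -0.0067, 0.174]
eef_rot: [0.504, 0.496, -0.504, 0.496]
ft_force: [0.3, 0.3, 0.2]
width: 0.0709
```

```bash
python3 look.py scene 323 183 i1
```

```text
t 90.65 pos [ 0.443  -0.0067  0.174 ] jawyaw -0.9 x [ 0.  0. -1.] F [0.31 0.27 0.21] T [-0.042 -0.057 -0.029] w 0.0709 q [ 0.52  0.01 -0.6   1.97  0.    1.17 -0.1 ]
```

View pics/i1.png

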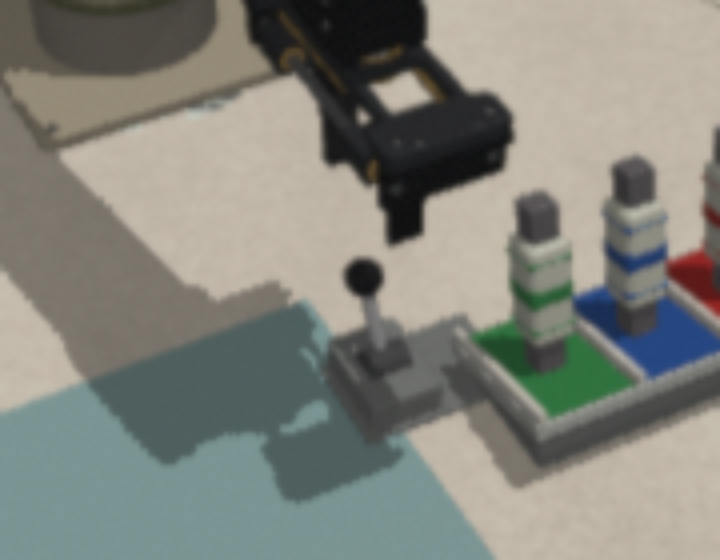

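>>> drive_tool:
  moves: "0 0 0 0 0;0 0 -.03 0 0;0 0 -.03 0 0;0 0 -.02 0 0;0 0 -.013 0 0;0 0 0 0 0;0 0 0 0 0"

```text
time: 91.58
ee_pos: [0.4427, -0.0072, 0.0805]
eef_rot: [0.505, 0.495, -0.504, 0.496]
ft_force: [-0.0, 0.3, 0.0]
width: 0.0872
```

```bash
python3 look.py scene 323 183 i2
```

```text
t 91.58 pos [ 0.4427 -0.0072  0.0805] jawyaw -1.0 x [ 0. -0. -1.] F [-0.03  0.35  0.02] T [-0.051 -0.098 -0.007] w 0.0872 q [ 0.49  0.13 -0.61  2.07  0.09  0.96 -0.18]
```

View pics/i2.png

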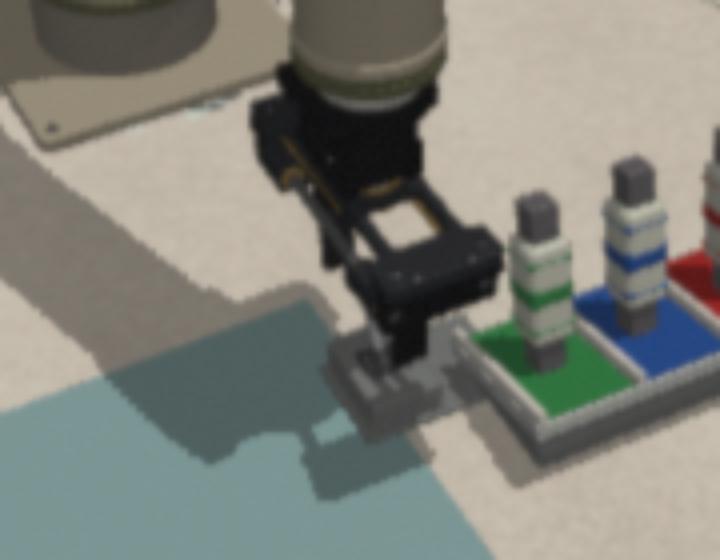

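>>> drive_tool:
  moves: ".006 -.001 0 0 0;.006 0 0 0 0;.006 0 0 0 0;.006 0 0 0 0;.006 0 0 0 0;.006 0 0 0 0;.006 0 0 0 0;.006 0 0 0 0;.004 0 0 0 0;0 0 0 0 0"

```text
time: 92.88
ee_pos: [0.4944, -0.0082, 0.0796]
eef_rot: [0.504, 0.496, -0.504, 0.496]
ft_force: [-0.9, 0.2, 0.0]
width: 0.087
```

>>> drive_tool:
  moves: ".005 0 0 0 0;.005 0 0 0 0;0 0 0 0 0"

```text
time: 93.25
ee_pos: [0.5045, -0.0082, 0.0796]
eef_rot: [0.504, 0.496, -0.504, 0.496]
ft_force: [0.6, 0.6, 0.3]
width: 0.0867
```

>>> drive_tool:
  moves: ".004 0 0 0 0;.004 0 0 0 0;0 0 0 0 0"

```text
time: 93.62
ee_pos: [0.5119, -0.0083, 0.0794]
eef_rot: [-0.504, -0.496, 0.504, -0.496]
ft_force: [-3.3, -0.5, 0.1]
width: 0.0868
```

>>> drive_tool:
  moves: ".003 0 0 0 0;0 0 0 0 0"

```text
time: 93.88
ee_pos: [0.5123, -0.0083, 0.0789]
eef_rot: [-0.502, -0.497, 0.506, -0.494]
ft_force: [-13.6, -0.4, 7.8]
width: 0.0873
```

>>> drive_tool:
  moves: ".003 0 0 0 0;0 0 0 0 0"

```text
time: 94.12
ee_pos: [0.5127, -0.0083, 0.0784]
eef_rot: [-0.501, -0.498, 0.508, -0.493]
ft_force: [-25.6, -0.0, 17.0]
width: 0.0867
```

```bash
python3 look.py scene 333 183 i3
```

```text
t 94.12 pos [ 0.5127 -0.0083  0.0784] jawyaw -1.0 x [-0.01 -0.   -1.  ] F [-2.561e+01 -1.000e-02  1.701e+01] T [0.018 6.302 0.07 ] w 0.0867 q [ 0.44  0.3  -0.58  1.89  0.19  1.01 -0.24]
```

View pics/i3.png

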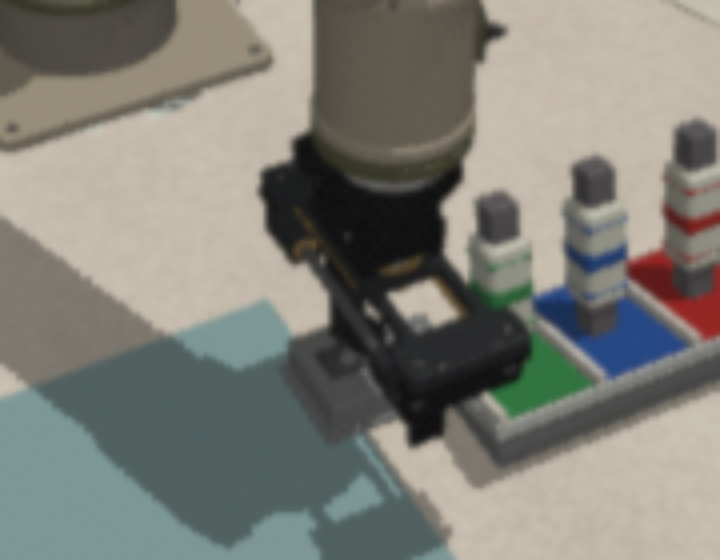

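Stop reached (force jumps at x ≈ 0.512, as predicted). Back off and rise.

>>> drive_tool:
  moves: "-.008 0 0 0 0;-.008 0 0 0 0;0 0 .03 0 0;0 0 .05 0 0;0 0 .05 0 0;0 -.05 .03 0 0;-.03 -.06 0 0 0;-.03 -.06 0 0 0;-.03 -.06 0 0 0;0 -.05 0 0 0;0 0 0 0 0;0 0 0 0 0;0 0 0 0 0;0 0 0 0 0"

```text
time: 95.92
ee_pos: [0.4186, -0.2751, 0.2397]
eef_rot: [0.504, 0.496, -0.504, 0.496]
ft_force: [0.9, 0.2, -0.1]
width: 0.0871
```

Run:
```python
from h import *
st()
cs=cams.camera("scene");ct=cams.camera("top")
cv2.imwrite("pics/j1.png",np.vstack([cv2.resize(cs["color"][120:230,280:480],None,fx=3,fy=3)[:300],cv2.resize(ct["color"][140:240,180:380],None,fx=3,fy=3)])[:,:,::-1])
cv2.imwrite("pics/j2.png",cs["color"][:,:,::-1])
```

```text
t 95.92 pos [ 0.4186 -0.2751  0.2397] jawyaw -0.9 x [ 0. -0. -1.] F [ 0.9   0.24 -0.11] T [-0.003 -0.075  0.019] w 0.0871 q [ 0.82  0.07 -0.34  1.76  0.03  1.31  0.45]
```

View pics/j1.png

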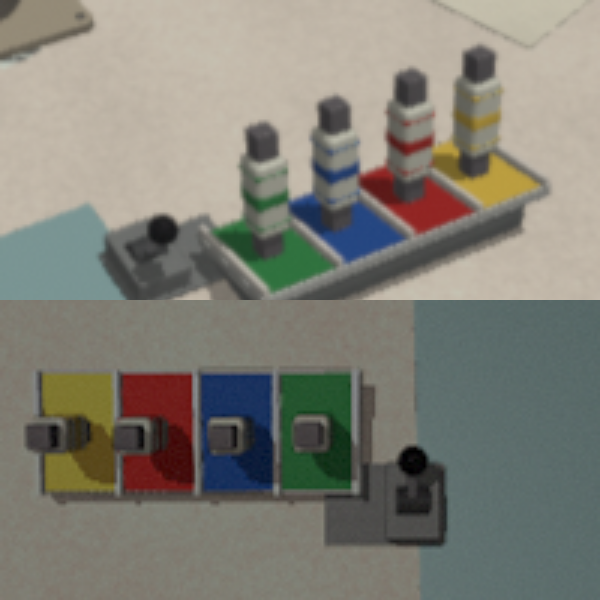

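View pics/j2.png

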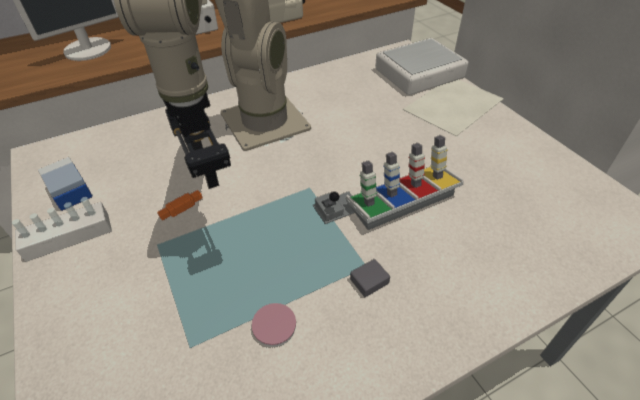

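Run:
```python
from h import *
from bench import ticket
ct=cams.camera("top");cs=cams.camera("scene")
print(ray(ct,317.7,193.3,.081).round(4),ray(cs,280+162/3,120+230/3,.081).round(4))
print(ticket.close_job())
```

```text
[ 0.4791 -0.0074  0.081 ] [ 0.4857 -0.0052  0.081 ]
the job is handed in; nothing more can be done
None
```

All four floats (yellow, red, blue, green) stand heavy end down in the bays of their own colour. After that I pushed the lever over to its stop and handed the job in at about 96 s.

**How the heavy ends were found:** I lifted each float off-centre with a light grip. The moment, or the way it swung, showed which end was heavy. I then let it hang heavy end down and stood it on the deck.

**What went wrong on the way:**
- Yellow fell over at its first placing, because I released it from upright with the jaws along the rack. I picked it up and set it again by opening the jaws slowly across the slope; that worked for every float after that.
- While I was carrying green, yellow was found lying on the bench beside the rack with the arm nowhere near it. I picked it up again and stood it back in its bay before throwing the lever.

**Last checks:**
- The final pictures from both cameras show the four floats standing on their own in the right bays, with the gripper clear.
- The dish, slide box and orange look-alike look undisturbed. I judged this by eye and did not measure it.
- The lever stop showed as a sharp rise in force, to about 26 N, at the expected place.
- The two cameras put the lever ball at x = 0.479 m and 0.486 m, against about 0.483 m expected. That disagreement of about 7 mm matches their offset elsewhere.

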